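Hang the shaker caddy and seat the pepper shaker

ROBOT

A 7-joint arm with a two-finger parallel gripper is mounted at the origin on the work surface. World frame = base frame: x ahead of the robot, y to its left, z up, the work surface at z = 0. Lengths are in m, angles in rad, forces in N, time in s.
With the tool pointing down it reaches from about 0.425 to 0.825 m from the base axis. Payload 3.6 kg.
Tool frame: the origin (TCP) lies between the finger pads; the fingertips stand 19 mm ahead of it and the grasp point (between the pads) is the TCP; z points along the fingers, x is the direction in which the jaws open and shut, and the axes are right-handed (so a half turn about z gives the same grasp; the last joint's range is limited). The gripper opens to 85 mm and grips with 20 to 120 N. Pads are 22 mm wide; open, the fingers measure 114 mm over their backs; the gripper's body (76 mm by 85 mm) begins 54 mm behind the grasp point. The pads swing forward as they close: fully open they stand 13 mm farther back than shut.
Start: joints at [1.292, 0.615, -0.013, 1.423, 0.008, 1.103, -0.04], TCP at [0.162, -0.629, 0.25] pointing down, gripper open.
Joint ranges: [-3.12, 3.12], [-0.3, 2.06], [-1.34, 1.32], [0.26, 2.42], [-1.36, 4.5], [0.01, 1.98], [-2.84, 2.84]. Speed limits (rad/s): [2.79, 2.79, 3.14, 3.14, 3.14, 3.14, 3.14].

INTERFACE

Orientations are given as a 3x3 rotation matrix whose columns are the frame's x, y, z axes.
In Python, from station import r gives the robot as it stands.
- The arm moves only by the shell command python3 -m inch 'ROWS' [FORCE]. ROWS is JSON, a list of rows, each a list of 7 numbers: the turn, a rotation vector about the world's x, y, z in degrees, then the shift along the world's x, y, z in mm, then the closure in counts, from 0 (fully open) to 255 (shut). A call has exactly 8 rows; each row is the pose to reach, as a shift and turn from the pose commanded when the call began; what a row does not reach only later rows make up. A row lasts 1/12 s, in which the tool goes at most 41.7 mm and 7.16 degrees, less where a joint would pass 70% of its speed; a pose out of reach is approached as far as the arm can. A call with a gripper value outside its range is refused whole. The fingers move at their own pace and stop on an object; FORCE is the grip in N (left out, the last holds). Time passes only in rows, so rows that repeat a pose let the fingers close, or fill a call up. It gives the time, the measured TCP pose, the force and the opening at its end, in the units of the state.
- r.state(): the state, without advancing time (a new reading comes with each control period).
- r.camera(name): name is "scene" or "top" or "wrist"; returns the picture (384x512x3 uint8, red, green, blue); there is no depth.
- r.get_calibration(name): a dict with "vertical_fov" (degrees; the focal length in pixels is half the picture's height over the tangent of half this angle, whatever the lens; pixels are square), "cx", "cy" (the principal point, pixels), "k1" (the pictures are not rectified: a ray, as slopes to the right and down, at radius r is drawn at 1 + k1 r^2 times it, then the intrinsics apply), "pose" (4x4, takes a point from camera to world coordinates). Camera axes: x right, y up, looking along -z (the intrinsics and any distortion apply to the point x, -y, -z); pixel columns grow to the right and rows downward; lengths in m; the calibration is good to about 2 mm. A picture is of the moment at which its call begins: read the wrist's pose just before it. get_calibration takes no time and is no camera call; for the wrist camera it gives the pose at the moment of the call.
- r.finish_job(): hands the job in, once; it reports no verdict.
The state is a dict: "time_s": time; "qpos": joint angles; "joint_vel": joint speeds; "joint_torque": joint torques, N m; "eef_pos": TCP position; "eef_rot": TCP orientation; "force": force on the tool from outside, world axes, zero at the start; "moment": the same for the moment, N m; "finger_gap": finger opening in m.
Only numpy, scipy, OpenCV 4.12 (cv2) and the standard library are available. Lean on these libraries where they do the work, as an engineer would, in place of code of your own. Each camera call takes 0.05 s, during which the arm holds its last target.

TASK

Hang the aluminium shaker caddy by its hook on the upper bar of the rail, easing its plate back against the lower bar before you let go, so that its off-centre weight does not swing it. Then lower the black-headed shaker upright into the caddy's tapered collar until it rests there, without ramming or dropping it, and let go. Leave the other things where they stand.

Things in the scene. Friction and masses are not known exactly. Their poses are not given: they have to be found in the camera images.
- rail_mid (a point): Fixed rail: two level parallel round bars, 10 dia, one 95 below the other, between 14 mm square posts 276 apart. Point: middle of the upper bar, on its centre line, 175 above the table. y along the bars, z up, x away from the robot side. Posts end 13 above the point. The caddy hangs on the -x side, hook reaching over the upper bar to +x, plate leaning on the lower bar.
- caddy_grip (a point): Loose aluminium caddy, about 0.18 kg, standing upright. Point: centre of its yellow grip tab, 12 x 24 x 44 tall, 140 above the underside. Axes (all caddy points): z up, x from collar to hook, y along the hook's width. The tab stands on the 4 mm back plate (50 wide, 30 near the top). The collar's axis is 77 from the point along -x: front-heavy.
- caddy_hook (a point): Middle of the underside of the hook, 110 above the caddy's underside: 12 along +x and 30 below caddy_grip. Gap from back plate to tongue 18 (+-9 in x); tongue 30 wide, reaching 25 below the point, its last 10 flared out; metal 4 thick. Hung, the point is 5 above the upper bar's centre line; let go, the caddy leans about 0.08 rad forward onto the lower bar.
- caddy_rim (a point): Centre of the mouth of the caddy's tapered collar, on its axis, 36 above the caddy's underside. Collar open below, 36 tall, inner radius 32 at the rim, 25.5 at the bottom, wall 4. Axes as the caddy's.
- pot_mid (a point): Loose ceramic shaker, white body, black head, about 0.20 kg, 115 tall. Point on its axis half-way up, 57.5 above the foot; z up. Body a cone: radius 20 at the foot, 31 at 62 up; head radius 19 from 80 to 104 up, domed top. Seated in the collar and held by the taper, the point lies about 9 below caddy_rim, the foot about 30 below the collar.
- salt1_mid (a point): Bystander: all-white ceramic shaker (white head), same shape as the black-headed one, 115 tall; point at its centre, half-way up.
- salt2_mid (a point): Bystander: a second all-white shaker, as salt1.
- jar_mid (a point): Bystander: clear jar with steel cap, 72 diameter, 120 tall; point half-way up.
- bowl_mid (a point): Bystander: white bowl, 110 diameter, 50 tall; point half-way up its axis.
- packet_mid (a point): Bystander: small cardboard box 70 x 100 x 55; point at its centre.
Things that resemble listed ones, but are neither listed nor needed, are in the scene too. What is shaped like the part that bears pot_mid but purple is not meant. Leave any green look-alike of the part that bears caddy_grip alone.

How it is judged:
By the outcome, as a careful person would: the job done as asked, in the order asked, and still so for the second after the job is handed in, with the robot touching nothing.
It also fails if it takes over 72 s, if anything falls off the work surface, if the arm or the gripper's body presses on something with over 40 N, if the wrist force passes 120 N, or if a joint passes its speed limit or range.

## Working session

There is one attempt and no reset: what is moved stays moved. The work goes in short steps, Python scripts to look and compute and a shell command to move; the robot and the scene stay as the last step left them, time stands still between calls to the robot, and variables do not carry over. Pictures are saved under pics/ and viewed, and the job is handed in when it is done.

```bash
ls; mkdir -p pics; cat > h.py <<'E'
import numpy as np, cv2
from station import r
def K(c):
    f=192/np.tan(np.radians(c['vertical_fov'])/2); return f,c['cx'],c['cy'],c['k1'],np.array(c['pose'])
def proj(c,P):
    f,cx,cy,k1,T=K(c); P=np.atleast_2d(P)
    p=(P-T[:3,3])@T[:3,:3]; s=np.c_[p[:,0]/-p[:,2],-p[:,1]/-p[:,2]]
    s=s*(1+k1*(s**2).sum(1,keepdims=True)); return s*f+[cx,cy]
def ray(c,uv):
    f,cx,cy,k1,T=K(c); d=(np.array(uv,float)-[cx,cy])/f; s=d.copy()
    for _ in range(30): s=d/(1+k1*(s@s))
    v=T[:3,:3]@np.array([s[0],-s[1],-1]); return T[:3,3],v/np.linalg.norm(v)
def onz(c,uv,z):
    o,v=ray(c,uv); return o+v*(z-o[2])/v[2]
def tri(c1,u1,c2,u2):
    o1,v1=ray(c1,u1);o2,v2=ray(c2,u2)
    t=np.linalg.lstsq(np.c_[v1,-v2],o2-o1,rcond=None)[0]
    a=o1+t[0]*v1;b=o2+t[1]*v2; return (a+b)/2,np.linalg.norm(a-b)
def save(n,im,box=None,s=1):
    if box: im=im[box[1]:box[3],box[0]:box[2]]
    im=cv2.resize(im,None,fx=s,fy=s,interpolation=cv2.INTER_CUBIC)
    cv2.imwrite(f'pics/{n}.png',im[:,:,::-1])
E
python3 - <<'E'
from h import *
import pickle
for n in ['scene','top','wrist']:
    c=r.get_calibration(n); im=r.camera(n); np.save(f'pics/{n}0.npy',im); pickle.dump(c,open(f'pics/{n}0.pkl','wb'))
    save(n+'0',im,s=1.5); print(n,{k:(np.round(v,3).tolist()) for k,v in c.items()})
s=r.state(); print(s)
E
```

```text
pics
scene {'vertical_fov': 55.969, 'cx': 258.016, 'cy': 195.462, 'k1': -0.002, 'pose': [[0.795, -0.487, 0.361, 0.858], [0.606, 0.649, -0.459, -0.48], [-0.011, 0.584, 0.811, 0.942], [0.0, 0.0, 0.0, 1.0]]}
top {'vertical_fov': 48.864, 'cx': 254.496, 'cy': 184.757, 'k1': -0.112, 'pose': [[0.016, 0.983, -0.181, 0.298], [-1.0, 0.011, -0.024, -0.015], [-0.022, 0.182, 0.983, 1.255], [0.0, 0.0, 0.0, 1.0]]}
wrist {'vertical_fov': 67.378, 'cx': 257.17, 'cy': 195.226, 'k1': 0.023, 'pose': [[0.25, 0.919, 0.305, 0.239], [-0.968, 0.238, 0.076, -0.609], [-0.003, -0.314, 0.949, 0.372], [0.0, 0.0, 0.0, 1.0]]}
{'time_s': 0.15, 'qpos': array([ 1.29248036,  0.61570844, -0.01263032,  1.42457341,  0.00812794,
        1.10337957, -0.04042203]), 'joint_vel': array([-0.00043442, -0.00259079,  0.00048439, -0.00499595,  0.0002312 ,
        0.00137085, -0.00102134]), 'joint_torque': array([ 5.18762099e-04, -4.69659269e+01,  2.59567313e-01, -1.71251589e+01,
        1.00519860e-02,  7.10847555e-03,  2.13023532e-05]), 'eef_pos': array([ 0.16183114, -0.62895393,  0.24938268]), 'eef_rot': array([[ 2.49226585e-01, -9.68445053e-01, -5.37675061e-04],
       [-9.68443100e-01, -2.49227162e-01,  1.94523674e-03],
       [-2.01785813e-03,  3.59029937e-05, -9.99997963e-01]]), 'force': array([ 0.34449462,  1.07934883, -0.08634589]), 'moment': array([-0.03010466,  0.00330882, -0.04993619]), 'finger_gap': 0.08553859365367103}
```

View pics/scene0.png

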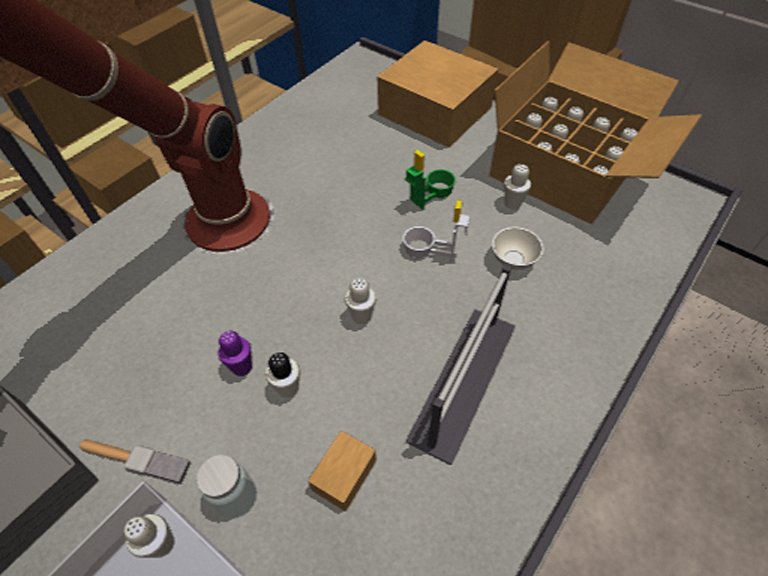

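View pics/top0.png

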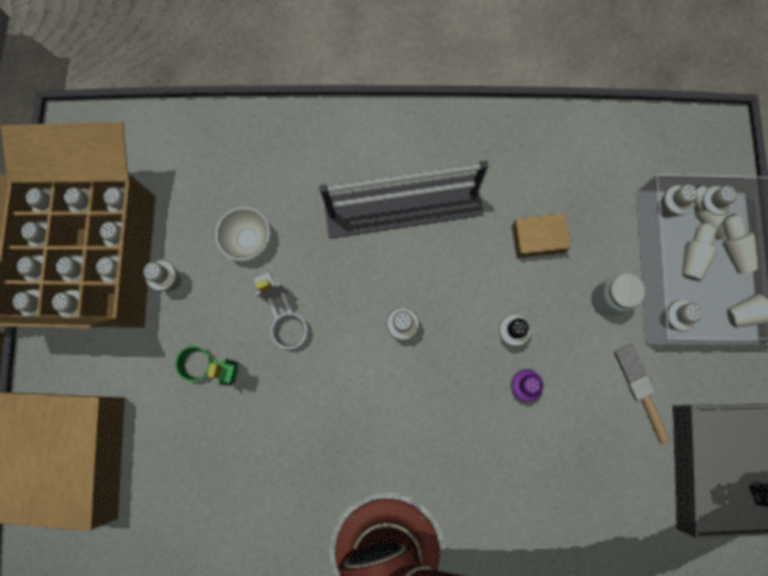

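View pics/wrist0.png

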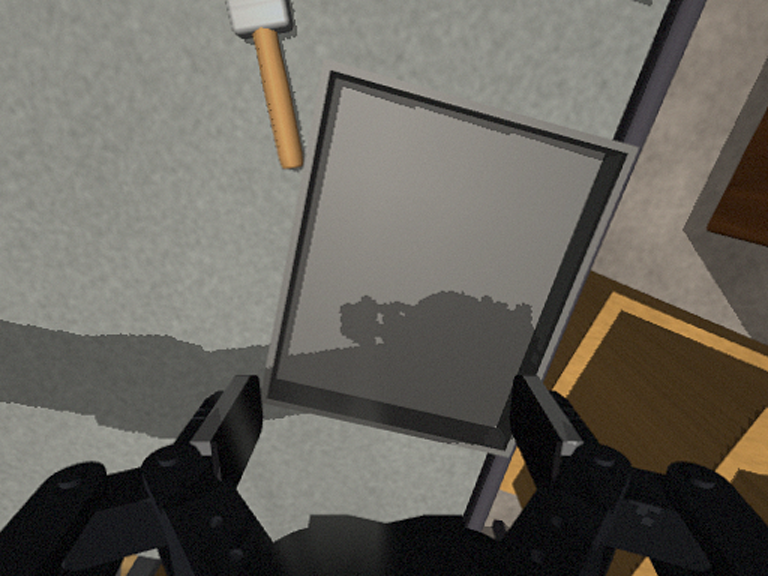

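Scene and top views, pixels at 1.5x. The aluminium caddy has its collar at top (289,331) and its yellow tab at (263,284). The green look-alike is at (205,368). The shakers are black at (516,331), purple at (528,386) and white at (403,324) and (158,275). The rail posts are at (327,200) and (482,175). The grey caddy and the black-headed white shaker fit the description, so I'll confirm both in crops.

```bash
python3 - <<'E'
from h import *
S=np.load('pics/scene0.npy');T=np.load('pics/top0.npy')
a=cv2.resize(S[95:185,255:375],None,fx=3.3,fy=3.3,interpolation=cv2.INTER_CUBIC)
b=cv2.resize(T[165:255,110:230],None,fx=3.3,fy=3.3,interpolation=cv2.INTER_CUBIC)
c=cv2.resize(S[180:270,140:260],None,fx=3.3,fy=3.3,interpolation=cv2.INTER_CUBIC)
d=cv2.resize(T[190:280,300:420],None,fx=3.3,fy=3.3,interpolation=cv2.INTER_CUBIC)
save('crop1',np.vstack([np.hstack([a,b]),np.hstack([c,d])]))
save('rail_s',S,(260,170,350,310),4)
save('rail_t',T,(205,95,335,170),6)
E
```

```text
(no output)
```

View pics/crop1.png

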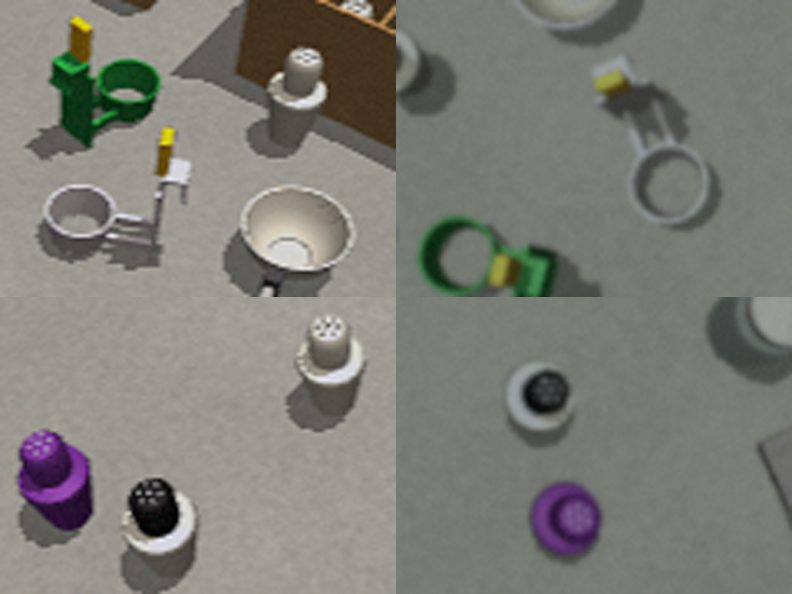

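View pics/rail_s.png

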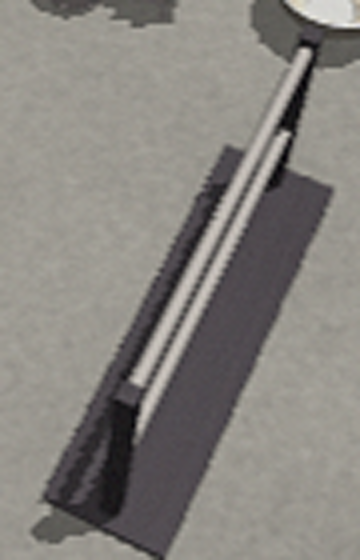

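View pics/rail_t.png

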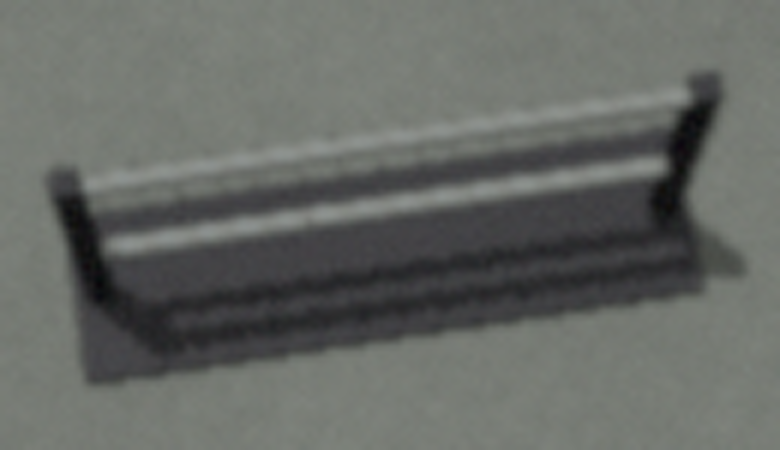

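The crops confirm it: the grey aluminium caddy with yellow tab (scene about 305,160) and the white body with black head (scene about 187,247). Now I'll triangulate.

```bash
cat > m.py <<'E'
from h import *
import pickle
S=np.load('pics/scene0.npy');T=np.load('pics/top0.npy')
cs=pickle.load(open('pics/scene0.pkl','rb'));ct=pickle.load(open('pics/top0.pkl','rb'))
def cen(im,f,box):
    sub=im[box[1]:box[3],box[0]:box[2]].astype(int); m=f(sub)
    n,l,st,ce=cv2.connectedComponentsWithStats(m.astype(np.uint8)); k=1+st[1:,4].argmax()
    return ce[k]+[box[0],box[1]],st[k]
yel=lambda s:(s[...,0]>110)&(s[...,0]-s[...,2]>60)&(s[...,0]-s[...,1]<60)
blk=lambda s:(s.max(2)<60)
ys,a=cen(S,yel,(295,125,325,155)); yt,b=cen(T,yel,(165,180,190,200)); print('tab',ys,yt,a,b,tri(cs,ys,ct,yt))
ks,a=cen(S,blk,(170,225,205,255)); kt,b=cen(T,blk,(330,205,360,230)); print('head',ks,kt,a,b,tri(cs,ks,ct,kt), onz(ct,kt,.107))
# bar
for z,p in [(.175,(219.7,125.8)),(.175,(320,111.3)),(.188,(215.5,124.7)),(.188,(322.7,108.7))]: print('top',onz(ct,p,z))
for z,p in [(.175,(294.5,267)),(.175,(336,183))]: print('sc',onz(cs,p,z))
# collar rim: top-crop centre
print('rim top',onz(ct,(110+(669-396)/3.3,165+185/3.3),.036))
print('rim scene',onz(cs,(255+82/3.3,95+212/3.3),.036))
print('body rim', onz(ct,(300+(540-396)/3.3,190+(397-297)/3.3),.062))
E
python3 m.py
```

```text
tab [305.2  136.12] [174.44444444 189.18518519] [ 8  8  5  7 25] [ 6  7  8  5 27] (array([0.48712809, 0.22714758, 0.15451933]), np.float64(0.0027991894654072393))
head [186.38636364 244.17613636] [344.97169811 218.86792453] [  9  10  15  18 176] [  9   8  13  12 106] (array([ 0.4203875 , -0.23769607,  0.084982  ]), np.float64(0.001673364291608105)) [ 0.41758573 -0.23415969  0.107     ]
top [0.65647698 0.1081749  0.175     ]
top [ 0.70000228 -0.16102887  0.175     ]
top [0.65515757 0.11798299 0.188     ]
top [ 0.70259754 -0.16661754  0.188     ]
sc [ 0.70581792 -0.15610705  0.175     ]
sc [0.65892898 0.11178085 0.175     ]
rim top [0.41300321 0.19374121 0.036     ]
rim scene [0.42320238 0.19441199 0.036     ]
body rim [ 0.41817312 -0.23888331  0.062     ]
```

```bash
python3 -m inch '[[0,0,4,15,10,3,0],[0,0,11,45,30,9,0],[0,0,18,78,52,15,0],[0,0,25,111,74,22,0],[0,0,32,144,96,30,0],[0,0,39,177,118,37,0],[0,0,46,210,140,44,0],[0,0,53,240,160,50,0]]' 20
python3 -m inch '[[0,0,6,20,30,0,0],[0,0,12,40,65,0,0],[0,0,18,60,100,0,0],[0,0,24,78,135,0,0],[0,0,30,93,170,0,0],[0,0,36,107,207,0,0],[0,0,42,118,245,0,0],[0,0,48,126,283,0,0]]'
python3 -m inch '[[0,0,0,6,36,0,0],[0,0,0,6,73,0,0],[0,0,0,3,110,0,0],[0,0,0,-3,150,0,0],[0,0,0,-10,190,0,0],[0,0,0,-18,228,0,0],[0,0,0,-27,265,0,0],[0,0,0,-33,290,0,0]]'
python3 - <<'E'
from h import *
s=r.state(); print(np.round(s['eef_pos'],4),np.degrees(np.arctan2(s['eef_rot'][1,0],s['eef_rot'][0,0])),s['time_s'])
E
```

```text
time_s: 0.82
eef_pos: [0.404, -0.4675, 0.3007]
eef_rot: [[0.926, -0.377, 0.001], [-0.377, -0.926, 0.0], [0.0, -0.001, -1.0]]
force: [0.6, -0.1, -0.7]
finger_gap: 0.0853
time_s: 1.48
eef_pos: [0.5285, -0.1845, 0.3]
eef_rot: [[0.901, 0.434, -0.0], [0.434, -0.901, 0.0], [0.0, -0.0, -1.0]]
force: [1.5, 0.8, -0.4]
finger_gap: 0.0856
time_s: 2.15
eef_pos: [0.4932, 0.1078, 0.3005]
eef_rot: [[0.901, 0.434, -0.001], [0.434, -0.901, 0.002], [0.0, -0.002, -1.0]]
force: [0.2, 0.4, 0.1]
finger_gap: 0.0854
[0.4932 0.1078 0.3005] 25.7048637441995 2.15
```

```bash
cat > w.py <<'E'
from h import *
import pickle,sys
n=sys.argv[1]
c=r.get_calibration('wrist'); im=r.camera('wrist'); np.save(f'pics/{n}.npy',im); pickle.dump(c,open(f'pics/{n}.pkl','wb')); save(n,im,s=1.5)
E
python3 w.py w1
```

```text
(no output)
```

View pics/w1.png

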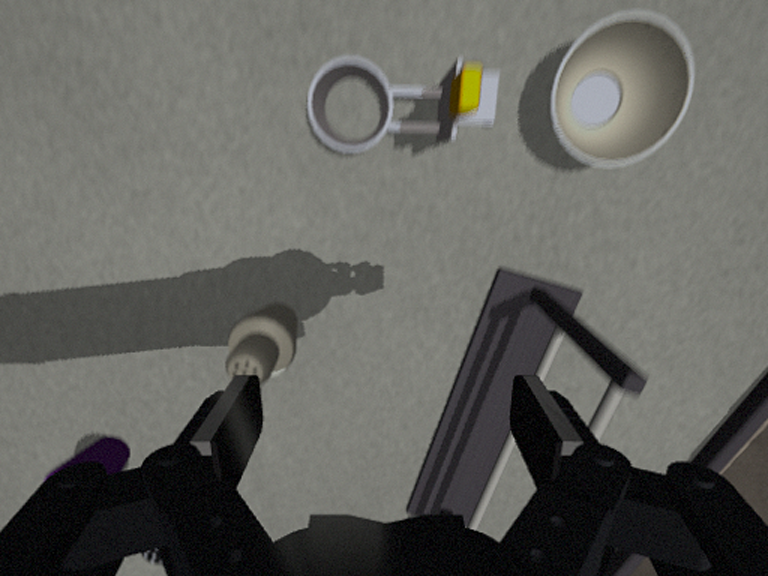

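```bash
python3 - <<'E'
from h import *
im=np.load('pics/w1.npy'); save('w1z',im,(195,20,345,110),5.2)
E
```

```text
(no output)
```

View pics/w1z.png

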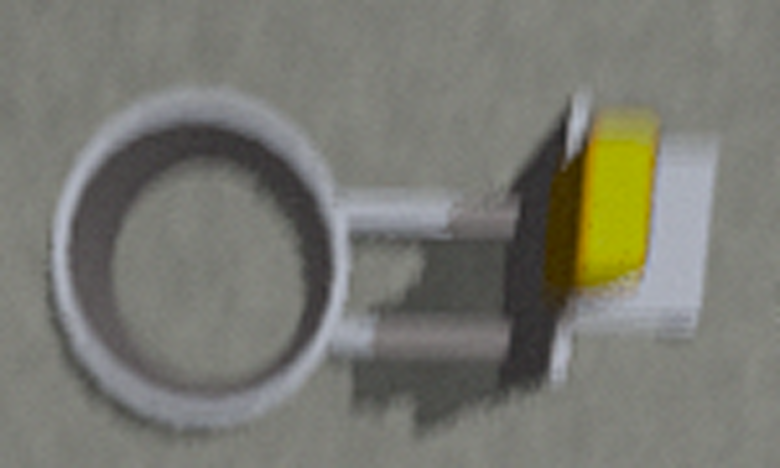

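```bash
python3 - <<'E'
from h import *
import pickle
c=pickle.load(open('pics/w1.pkl','rb'))
f=lambda p,z:onz(c,(195+p[0]/5.2-.4,20+p[1]/5.2-.4),z)
P=[f(p,.162) for p in [(595,138),(655,138),(642,276),(578,284)]]
for p in P: print(p)
t=np.mean(P,0); print('tab',t, 'sizes',[np.linalg.norm(P[i]-P[(i+1)%4]) for i in range(4)])
e=(P[0]+P[1]-P[2]-P[3]); print('yaw from y edge',np.degrees(np.arctan2(-e[0],e[1])))
L,R,U,D=[f(p,.036) for p in [(55,258),(350,258),(202,88),(202,430)]]
rim=f((202,258),.036); print('rim',rim,(L+R)/2,(U+D)/2,'dia',np.linalg.norm(L-R),np.linalg.norm(U-D))
d=t-rim; print('dist',np.hypot(*d[:2]),'yaw',np.degrees(np.arctan2(d[1],d[0])))
for y in [20,23,26]:
  cy,sy=np.cos(np.radians(y)),np.sin(np.radians(y)); R_=np.array([[cy,-sy,0],[sy,cy,0],[0,0,1]])
  Q=[t+R_@np.array(q) for q in [(0,0,-.022),(-77e-3,0,-.126)]]
  print(y,[(proj(c,q)[0]-[195,20])*5.2 for q in Q])
E
```

```text
[0.4776645  0.23644994 0.162     ]
[0.48609374 0.24046913 0.162     ]
[0.49406803 0.22245607 0.162     ]
[0.48539663 0.21700844 0.162     ]
tab [0.48580573 0.2290959  0.162     ] sizes [np.float64(0.009338405190880495), np.float64(0.01969923429861238), np.float64(0.010240596806465663), np.float64(0.02092266175633148)]
yaw from y edge 22.75054547400447
rim [0.41567174 0.20095248 0.036     ] [0.41580729 0.20098306 0.036     ] [0.41630849 0.19955426 0.036     ] dia 0.06985416834656734 0.07409658859693032
dist 0.07557002281418576 yaw 21.864636210645216
20 [array([591.6139584 , 225.20157467]), array([194.46879889, 243.88884619])]
23 [array([591.6139584 , 225.20157467]), array([193.69732346, 262.49770989])]
26 [array([591.6139584 , 225.20157467]), array([193.81762341, 281.01084251])]
```

```bash
python3 -m inch '[[0,0,-1,-2,30,0,0],[0,0,-2,-5,65,0,0],[0,0,-3.4,-7,100,-10,0],[0,0,-3.4,-7,121,-40,0],[0,0,-3.4,-7,121,-75,0],[0,0,-3.4,-7,121,-100,0],[0,0,-3.4,-7,121,-110,0],[0,0,-3.4,-7,121,-110,0]]'
python3 w.py w2
```

```text
time_s: 2.87
eef_pos: [0.4868, 0.223, 0.1877]
eef_rot: [[0.927, 0.375, -0.005], [0.375, -0.927, -0.003], [-0.006, 0.001, -1.0]]
force: [-0.3, -0.2, 0.0]
finger_gap: 0.0854
```

View pics/w2.png

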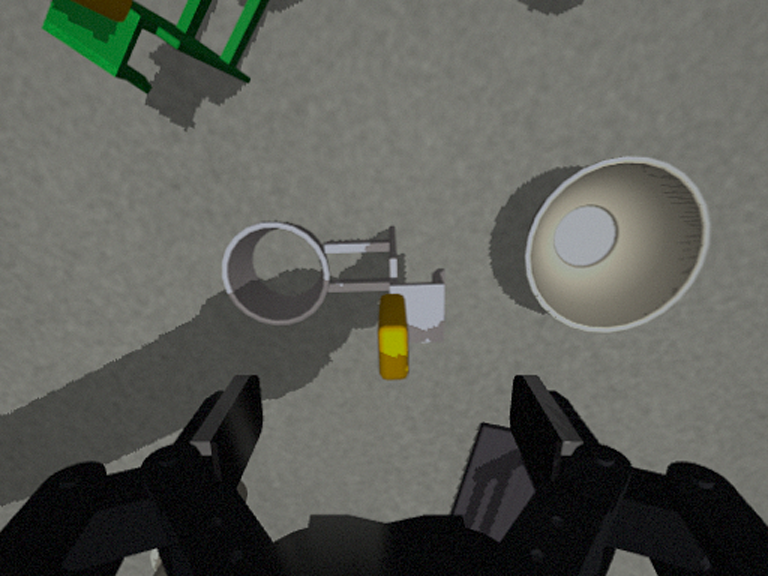

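```bash
python3 - <<'E'
from h import *
import pickle
c=pickle.load(open('pics/w2.pkl','rb')); s=r.state(); print(s['eef_pos'])
cy,sy=np.cos(np.radians(22.3)),np.sin(np.radians(22.3))
for x in(-6,6):
  for y in (-12,12):
    p=np.array([.486,.2285,.162])+np.array([cy*x-sy*y,sy*x+cy*y,0])*1e-3; print(proj(c,p)*1.5)
for p in [(378,295),(405,295),(408,378),(381,378),(380,326),(407,328)]: print(p,onz(c,np.array(p)/1.5,.162)) 
E
```

```text
[0.48795255 0.22389269 0.18976826]
[[374.95743483 387.94039682]]
[[374.16586432 331.00403931]]
[[405.82928628 387.92495407]]
[[406.45363696 330.95310747]]
(378, 295) [0.47199086 0.25098188 0.162     ]
(405, 295) [0.48102958 0.25466382 0.162     ]
(408, 378) [0.49519514 0.22398736 0.162     ]
(381, 378) [0.48556036 0.22004345 0.162     ]
(380, 326) [0.47715759 0.24001101 0.162     ]
(407, 328) [0.48672352 0.24304946 0.162     ]
```

```bash
python3 -m inch '[[0,0,0,0,2,-8,0],[0,0,0,0,2,-18,0],[0,0,0,0,2,-28,0],[0,0,0,0,2,-38,0],[0,0,0,0,2,-44,0],[0,0,0,0,2,-47,0],[0,0,0,0,2,-47,0],[0,0,0,0,2,-47,0]]' 40
python3 -m inch '[[0,0,0,0,0,0,90],[0,0,0,0,0,0,180],[0,0,0,0,0,0,255],[0,0,0,0,0,0,255],[0,0,0,0,0,0,255],[0,0,0,0,0,0,255],[0,0,0,0,0,0,255],[0,0,0,0,0,0,255]]' 40
python3 w.py w3
```

```text
time_s: 3.58
eef_pos: [0.488, 0.2267, 0.1432]
eef_rot: [[0.927, 0.375, -0.0], [0.375, -0.927, 0.0], [-0.0, -0.0, -1.0]]
force: [-0.9, 0.2, -0.2]
finger_gap: 0.0854
time_s: 4.25
eef_pos: [0.4881, 0.2266, 0.1435]
eef_rot: [[0.927, 0.375, 0.0], [0.375, -0.927, 0.0], [0.0, -0.0, -1.0]]
force: [0.7, -0.7, 2.9]
finger_gap: 0.0118
```

View pics/w3.png

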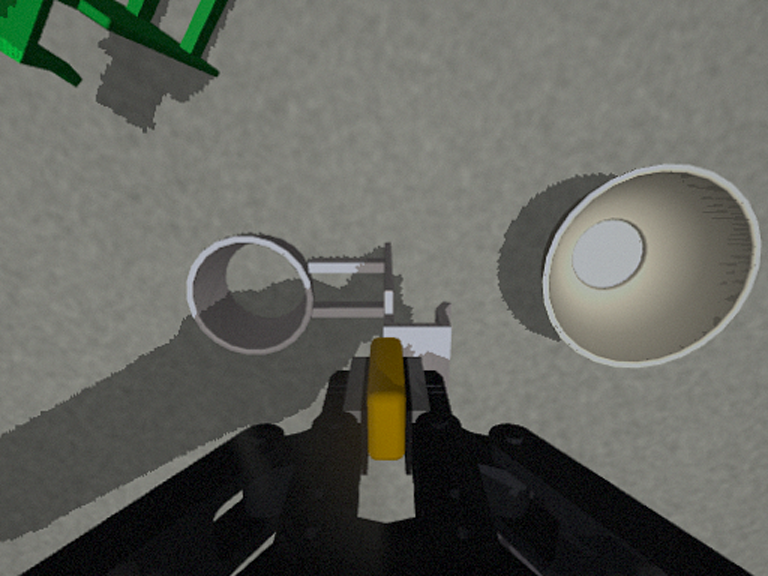

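```bash
python3 -m inch '[[0,0,0,0,0,5,255],[0,0,0,0,0,20,255],[0,0,0,0,0,45,255],[0,0,0,0,0,75,255],[0,0,0,0,0,105,255],[0,0,0,0,0,135,255],[0,0,0,0,0,155,255],[0,0,0,0,0,160,255]]'
python3 -m inch '[[0,0,-1,4,-8,0,255],[0,0,-3,15,-30,0,255],[0,0,-5,30,-62,0,255],[0,0,-7,46,-96,0,255],[0,0,-9,62,-130,0,255],[0,0,-11,76,-163,0,255],[0,0,-13,87,-188,0,255],[0,0,-13,93,-200,0,255]]'
python3 -m inch '[[0,0,0,3,-8,0,255],[0,0,0,8,-20,0,255],[0,0,0,15,-36,0,255],[0,0,0,22,-50,0,255],[0,0,0,27,-60,0,255],[0,0,0,28,-63,0,255],[0,0,0,28,-63,0,255],[0,0,0,28,-63,0,255]]'
python3 w.py w4
```

```text
time_s: 4.97
eef_pos: [0.489, 0.2278, 0.3071]
eef_rot: [[0.927, 0.375, 0.006], [0.375, -0.927, 0.003], [0.007, -0.001, -1.0]]
force: [0.2, 1.0, -1.8]
finger_gap: 0.0113
time_s: 5.63
eef_pos: [0.5812, 0.0192, 0.3]
eef_rot: [[0.989, 0.148, -0.005], [0.148, -0.989, -0.005], [-0.006, 0.004, -1.0]]
force: [0.1, -0.2, -1.5]
finger_gap: 0.0115
time_s: 6.3
eef_pos: [0.6087, -0.0352, 0.3032]
eef_rot: [[0.987, 0.158, -0.001], [0.158, -0.987, 0.001], [-0.0, -0.001, -1.0]]
force: [-1.1, -0.3, -1.9]
finger_gap: 0.0119
```

View pics/w4.png

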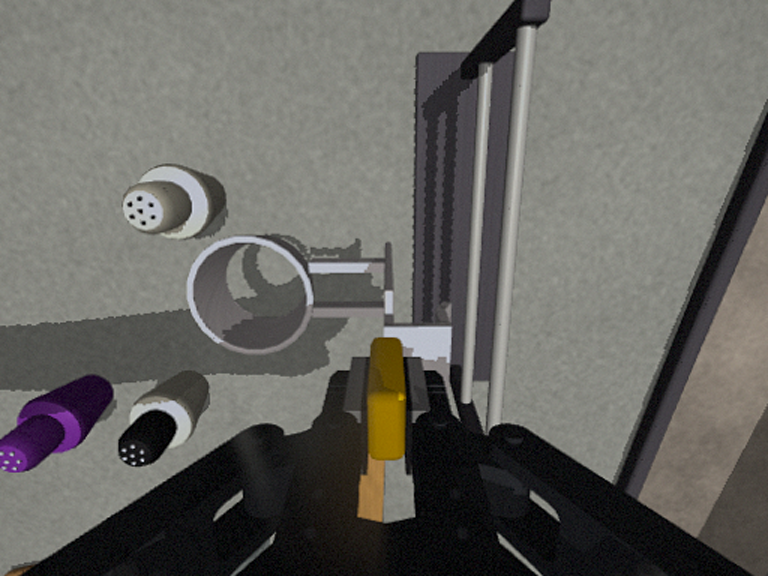

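```bash
python3 - <<'E'
from h import *
import pickle
c=pickle.load(open('pics/w4.pkl','rb')); im=np.load('pics/w4.npy').mean(2); s=r.state()
P=[]
for y in range(25,255,5):
    x0=(528+(497-528)*(y*1.5-30)/385)/1.5
    xs=np.arange(int(x0)-9,int(x0)+10); v=im[y,xs]; 
    # widest bright run vs neighbours
    m=v>(v.max()+np.median(v))/2
    k=xs[m]; 
    if len(k)>2: P.append((k.min(),k.max(),y))
P=np.array(P); print(P[::6])
W=np.array([onz(c,((a+b)/2,y),.175) for a,b,y in P if b-a<=9])
A=np.polyfit(W[:,1],W[:,0],1); res=W[:,0]-np.polyval(A,W[:,1]); ok=abs(res)<2e-3
A=np.polyfit(W[ok,1],W[ok,0],1); print('x=a+b y',A,'yaw',np.degrees(np.arctan(-A[0])),ok.sum(),len(ok),res[ok].std())
print('at y=-.024',np.polyval(A,-.024)); 
# post top far
print('post',onz(c,(535/1.5,10/1.5),.188))
# hook in view: edges z
e=s['eef_pos'];R=s['eef_rot']
def tool(p): return R.T@(p-e)
for p in [(384,325),(384,358),(451,325),(451,358),(388,243)]:
    w=onz(c,np.array(p)/1.5,e[2]-.003-.026); print(p,np.round(tool(w)*1e3,1))
L=onz(c,(188/1.5,295/1.5),e[2]-.003-.104);Rr=onz(c,(313/1.5,295/1.5),e[2]-.003-.104);print(tool(L)*1e3,tool(Rr)*1e3)
print(e,R[:,0])
E
```

```text
[[350 354  25]
 [348 351  55]
 [345 348  85]
 [342 346 115]
 [340 343 145]
 [337 341 175]
 [334 338 205]
 [332 336 235]]
x=a+b y [-0.16956033  0.67638978] yaw 9.623560038784692 46 46 0.00020396171232320943
at y=-.024 0.6804592283761827
post [0.65491474 0.1174074  0.188     ]
(384, 325) [ -1.1 -18.   29. ]
(384, 358) [-1.1 -4.2 29. ]
(451, 325) [ 24.2 -18.   29. ]
(451, 358) [24.9 -4.2 29. ]
(388, 243) [  0.4 -49.4  29.1]
[-110.66378023   -3.78554795  107.02980498] [-41.17090538  -3.78484303 107.01468853]
[ 0.60859475 -0.03480549  0.3033559 ] [ 9.87267812e-01  1.59066719e-01 -2.17509836e-04]
```

```bash
python3 -m inch '[[0,0,0.5,10,2,0,255],[0,0,0.5,25,4,0,255],[0,0,0.5,42,7,0,255],[0,0,0.5,55,9,-5,255],[0,0,0.5,59.6,10,-18,255],[0,0,0.5,59.6,10,-36,255],[0,0,0.5,59.6,10,-50,255],[0,0,0.5,59.6,10,-55,255]]'
python3 w.py w5
```

```text
time_s: 7.02
eef_pos: [0.6662, -0.0258, 0.2447]
eef_rot: [[0.986, 0.167, -0.007], [0.167, -0.986, 0.0], [-0.007, -0.001, -1.0]]
force: [-1.0, -0.3, -2.0]
finger_gap: 0.0116
```

View pics/w5.png

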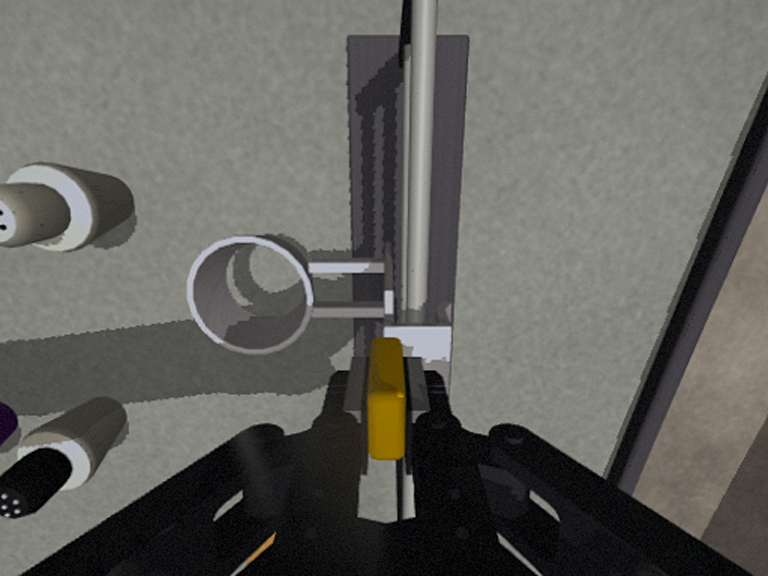

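```bash
cat > bar.py <<'E'
from h import *
import pickle,sys
n=sys.argv[1]; (xa,ya),(xb,yb)=eval(sys.argv[2]),eval(sys.argv[3])
c=pickle.load(open(f'pics/{n}.pkl','rb')); im=np.load(f'pics/{n}.npy').mean(2); s=r.state(); W=[]
for y in range(ya,yb,4):
    x0=xa+(xb-xa)*(y-ya)/(yb-ya); xs=np.arange(int(x0)-14,int(x0)+15); v=im[y,xs]; g=np.diff(cv2.GaussianBlur(v[None].astype(np.float32),(3,1),0)[0])
    a=xs[7+g[7:14].argmax()]+.5 if 0 else None
    m=v>(v.max()+np.median(im[y,xs[-5:]]))/2
    # run connected to x0
    k=int(x0)-xs[0]; l=k
    while l>0 and m[l-1]: l-=1
    h=k
    while h<len(xs)-1 and m[h+1]: h+=1
    W.append(np.r_[onz(c,((xs[l]+xs[h])/2,y),.175),xs[h]-xs[l]])
W=np.array(W); T=(W[:,:3]-s['eef_pos'])@s['eef_rot']
A=np.polyfit(T[:,1],T[:,0],1); print('tool-frame bar x at y=0 (mm)',A[1]*1e3,'slope',A[0],'widths',W[:,3]); print(s['eef_pos'])
E
python3 bar.py w5 '(282,20)' '(278,200)'
```

```text
tool-frame bar x at y=0 (mm) 13.950958843864909 slope -0.0030847340954403887 widths [ 4. 11. 11. 11. 11. 11. 10. 10. 10. 10. 10. 10. 11. 10.  9. 10. 10. 10.
 10. 10. 11.  9.  9. 10. 10. 10. 10. 10. 10. 10. 10. 10. 10. 10. 10. 10.
 10. 10.  9.  9. 10. 10. 10. 10. 10.]
[ 0.666365   -0.02595536  0.24487034]
```

```bash
python3 -m inch '[[0,0,0,0,0,-3,255],[0,0,0,0,0,-7,255],[0,0,0,0,0,-11,255],[0,0,0,0,0,-15,255],[0,0,0,0,0,-18,255],[0,0,0,0,0,-20,255],[0,0,0,0,0,-20,255],[0,0,0,0,0,-20,255]]'
python3 w.py w6;python3 bar.py w6 '(282,20)' '(278,180)'
```

```text
time_s: 7.73
eef_pos: [0.6686, -0.0265, 0.2283]
eef_rot: [[0.986, 0.165, -0.0], [0.165, -0.986, 0.0], [-0.0, -0.0, -1.0]]
force: [0.9, 0.3, -1.8]
finger_gap: 0.0117
tool-frame bar x at y=0 (mm) 11.191303707492736 slope -0.00199020046040791 widths [11. 11. 11. 11. 11. 11. 11. 12. 11. 12. 11. 11. 11. 11. 11. 11. 11. 11.
 11. 10. 11. 11. 11. 11. 11. 11. 11. 12. 10. 11. 11. 11. 11. 11. 11. 11.
 11. 11. 10. 10.]
[ 0.6686927  -0.026455    0.22845657]
```

View pics/w6.png

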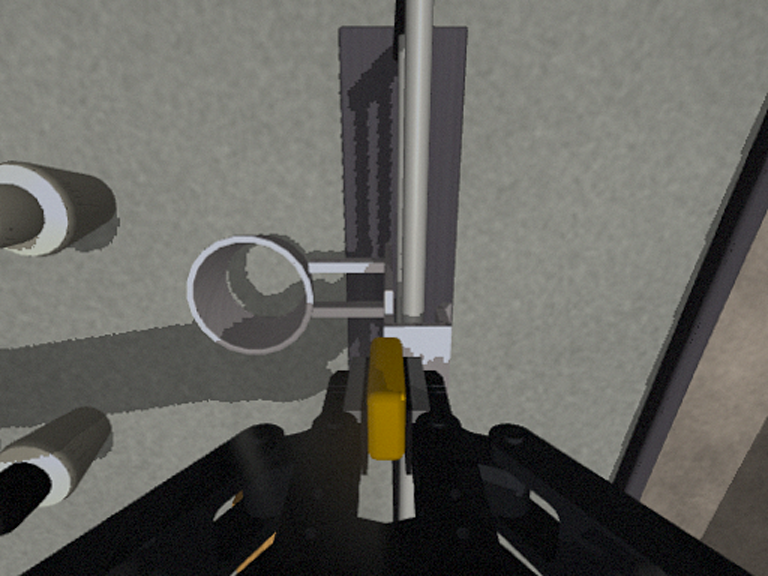

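```bash
python3 -m inch '[[0,0,0,-1,0,-2,255],[0,0,0,-1,0,-5,255],[0,0,0,-1,0,-8,255],[0,0,0,-1,0,-10,255],[0,0,0,-1,0,-12,255],[0,0,0,-1,0,-13,255],[0,0,0,-1,0,-13,255],[0,0,0,-1,0,-13,255]]'
python3 -m inch '[[0,0,0,0,0,-0.5,255],[0,0,0,0,0,-1,255],[0,0,0,0,0,-1.5,255],[0,0,0,0,0,-1.5,255],[0,0,0,0,0,-1.5,255],[0,0,0,0,0,-1.5,255],[0,0,0,0,0,-1.5,255],[0,0,0,0,0,-1.5,255]]'
```

```text
time_s: 8.45
eef_pos: [0.6676, -0.0265, 0.2152]
eef_rot: [[0.986, 0.166, -0.0], [0.166, -0.986, 0.0], [-0.0, -0.0, -1.0]]
force: [-0.6, 0.2, -2.7]
finger_gap: 0.0115
time_s: 9.12
eef_pos: [0.6676, -0.0264, 0.2138]
eef_rot: [[0.986, 0.166, 0.0], [0.166, -0.986, 0.0], [0.0, -0.0, -1.0]]
force: [0.5, -0.4, -1.7]
finger_gap: 0.0114
```

```bash
python3 -m inch '[[0,0,0,0,0,-0.5,255],[0,0,0,0,0,-1,255],[0,0,0,0,0,-1,255],[0,0,0,0,0,-1,255],[0,0,0,0,0,-1,255],[0,0,0,0,0,-1,255],[0,0,0,0,0,-1,255],[0,0,0,0,0,-1,255]]'
python3 -m inch '[[0,0,0,0,0,-0.5,255],[0,0,0,0,0,-1,255],[0,0,0,0,0,-1,255],[0,0,0,0,0,-1,255],[0,0,0,0,0,-1,255],[0,0,0,0,0,-1,255],[0,0,0,0,0,-1,255],[0,0,0,0,0,-1,255]]'
```

```text
time_s: 9.78
eef_pos: [0.6677, -0.0264, 0.2134]
eef_rot: [[0.986, 0.166, 0.001], [0.166, -0.986, -0.0], [0.001, 0.0, -1.0]]
force: [-1.8, 0.0, 5.0]
finger_gap: 0.0114
time_s: 10.45
eef_pos: [0.6677, -0.0264, 0.2134]
eef_rot: [[0.986, 0.165, 0.001], [0.165, -0.986, -0.0], [0.001, 0.0, -1.0]]
force: [-4.4, -0.2, 8.9]
finger_gap: 0.0115
```

```bash
python3 -m inch '[[0,0,0,0,0,1.2,255],[0,0,0,-1.2,-0.2,1.2,255],[0,0,0,-2.4,-0.4,1.2,255],[0,0,0,-3.5,-0.6,1.2,255],[0.17,-1,0,-4.2,-0.7,0.9,255],[0.33,-2,0,-4.8,-0.8,0.7,255],[0.5,-3,0,-5.5,-0.9,0.5,255],[0.5,-3,0,-5.5,-0.9,0.5,255]]'
python3 -c "
from h import *
s=r.state();print(s['force'],s['moment'])"
```

```text
time_s: 11.12
eef_pos: [0.6622, -0.0273, 0.2125]
eef_rot: [[0.985, 0.166, 0.054], [0.165, -0.986, 0.009], [0.055, -0.0, -0.999]]
force: [1.0, 0.2, 2.9]
finger_gap: 0.0117
[0.99913382 0.16024245 2.86495113] [ 0.1124501  -0.41342998 -0.02371127]
```

```bash
python3 -m inch '[[0.04,-0.25,0,-0.2,0,-0.05,255],[0.08,-0.5,0,-0.35,-0.05,-0.1,255],[0.13,-0.75,0,-0.5,-0.1,-0.15,255],[0.17,-1,0,-0.7,-0.1,-0.2,255],[0.17,-1,0,-0.7,-0.1,-0.2,255],[0.17,-1,0,-0.7,-0.1,-0.2,255],[0.17,-1,0,-0.7,-0.1,-0.2,255],[0.17,-1,0,-0.7,-0.1,-0.2,255]]'
python3 -c "
from h import *
s=r.state();print(s['force'],s['moment'])"
python3 w.py w7; python3 - <<'E'
from h import *
im=r.camera('scene'); np.save('pics/s7.npy',im); save('s7',im,(250,130,370,320),3)
E
```

```text
time_s: 11.78
eef_pos: [0.6616, -0.0275, 0.2122]
eef_rot: [[0.984, 0.165, 0.07], [0.165, -0.986, 0.012], [0.071, 0.0, -0.997]]
force: [2.4, 0.5, 3.1]
finger_gap: 0.0115
[2.39173854 0.49199299 3.06604747] [-0.0096774  -0.48909102  0.01344454]
```

View pics/s7.png

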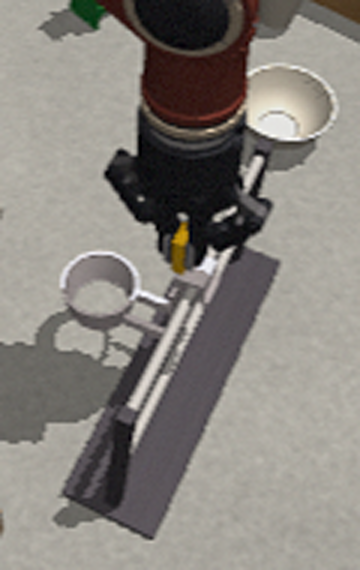

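View pics/w7.png

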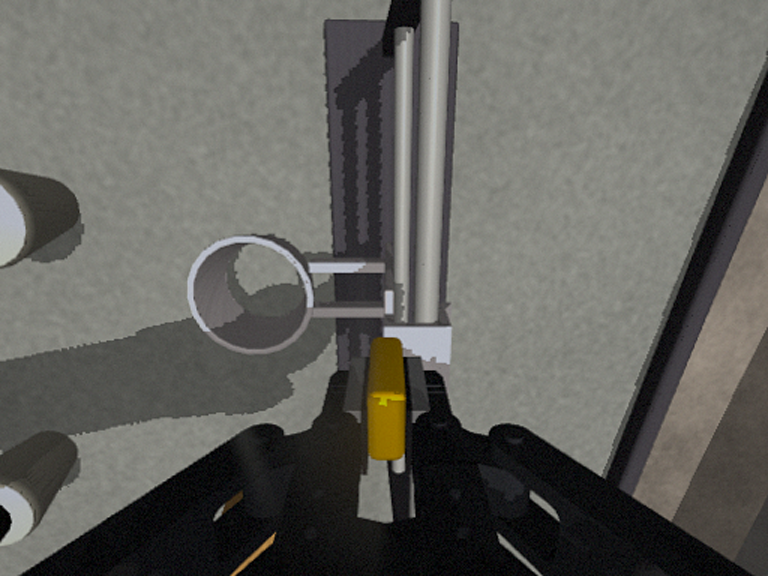

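```bash
python3 -m inch '[[0.04,-0.25,0,-0.15,0,-0.05,255],[0.08,-0.5,0,-0.3,-0.05,-0.1,255],[0.08,-0.5,0,-0.3,-0.05,-0.1,255],[0.08,-0.5,0,-0.3,-0.05,-0.1,255],[0.08,-0.5,0,-0.3,-0.05,-0.1,255],[0.08,-0.5,0,-0.3,-0.05,-0.1,255],[0.08,-0.5,0,-0.3,-0.05,-0.1,255],[0.08,-0.5,0,-0.3,-0.05,-0.1,255]]'
python3 -c "
from h import *
s=r.state();print(s['force'],s['moment'])"
python3 -m inch '[[0.04,-0.25,0,-0.15,0,-0.05,255],[0.08,-0.5,0,-0.3,-0.05,-0.1,255],[0.08,-0.5,0,-0.3,-0.05,-0.1,255],[0.08,-0.5,0,-0.3,-0.05,-0.1,255],[0.08,-0.5,0,-0.3,-0.05,-0.1,255],[0.08,-0.5,0,-0.3,-0.05,-0.1,255],[0.08,-0.5,0,-0.3,-0.05,-0.1,255],[0.08,-0.5,0,-0.3,-0.05,-0.1,255]]'
python3 -c "
from h import *
s=r.state();print(s['force'],s['moment'])"
```

```text
time_s: 12.55
eef_pos: [0.6611, -0.0275, 0.2121]
eef_rot: [[0.983, 0.165, 0.079], [0.165, -0.986, 0.013], [0.08, 0.0, -0.997]]
force: [2.4, -0.7, 4.4]
finger_gap: 0.0115
[ 2.41127877 -0.70749229  4.39143901] [ 0.06901054 -0.47595064 -0.03001927]
time_s: 13.22
eef_pos: [0.6607, -0.0276, 0.2119]
eef_rot: [[0.982, 0.166, 0.087], [0.165, -0.986, 0.015], [0.088, 0.0, -0.996]]
force: [1.6, 0.4, 4.9]
finger_gap: 0.0113
[1.63800914 0.37115231 4.88974417] [ 0.00405845 -0.13876026 -0.10559747]
```

```bash
python3 -m inch '[[0,0,0,0,0,0,222],[0,0,0,0,0,0,216],[0,0,0,0,0,0,210],[0,0,0,0,0,0,200],[0,0,0,0,0,0,185],[0,0,0,0,0,0,165],[0,0,0,0,0,0,140],[0,0,0,0,0,0,120]]' 20
python3 w.py w8
```

```text
time_s: 13.88
eef_pos: [0.6605, -0.0276, 0.2116]
eef_rot: [[0.982, 0.166, 0.086], [0.165, -0.986, 0.014], [0.087, 0.0, -0.996]]
force: [-0.6, -0.1, -0.6]
finger_gap: 0.0453
```

View pics/w8.png

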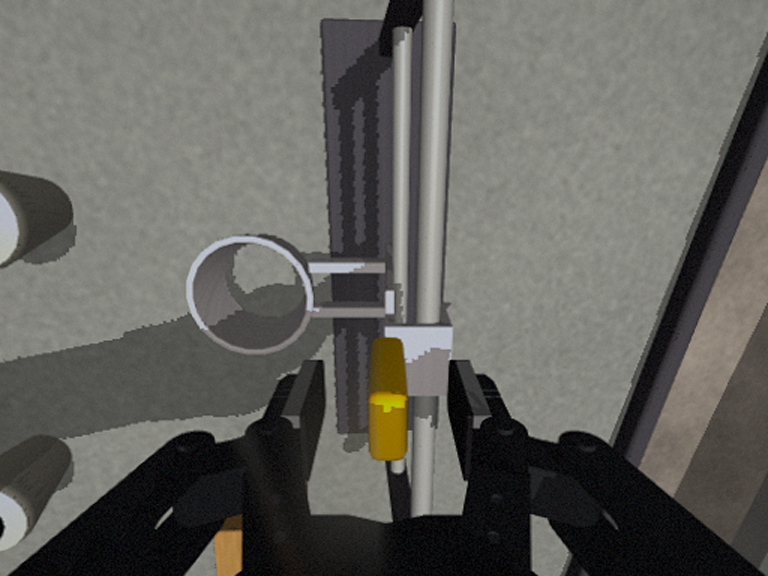

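```bash
python3 - <<'E'
from h import *
import pickle
c=pickle.load(open('pics/w8.pkl','rb'))
print(onz(c,(250/1.5,294/1.5),.098))
print(proj(c,np.array([.5935,-.0353,.0978]))*1.5)
E
python3 -m inch '[[0,0,0,-1,0,8,110],[0,0,0,-2,0,20,100],[0,0,0,-4,-1,40,80],[0,0,0,-6,-1,65,60],[-0.3,1.6,0,-8,-1,90,40],[-0.6,3.2,0,-10,-2,115,20],[-0.85,4.9,0,-12,-2,130,0],[-0.85,4.9,0,-12,-2,140,0]]'
python3 w.py w9
```

```text
[ 0.59381531 -0.03416359  0.098     ]
[[249.34748967 295.72155707]]
time_s: 14.6
eef_pos: [0.6498, -0.0289, 0.3558]
eef_rot: [[0.986, 0.166, 0.007], [0.166, -0.986, 0.0], [0.007, 0.001, -1.0]]
force: [0.9, -0.6, -0.3]
finger_gap: 0.0857
```

View pics/w9.png

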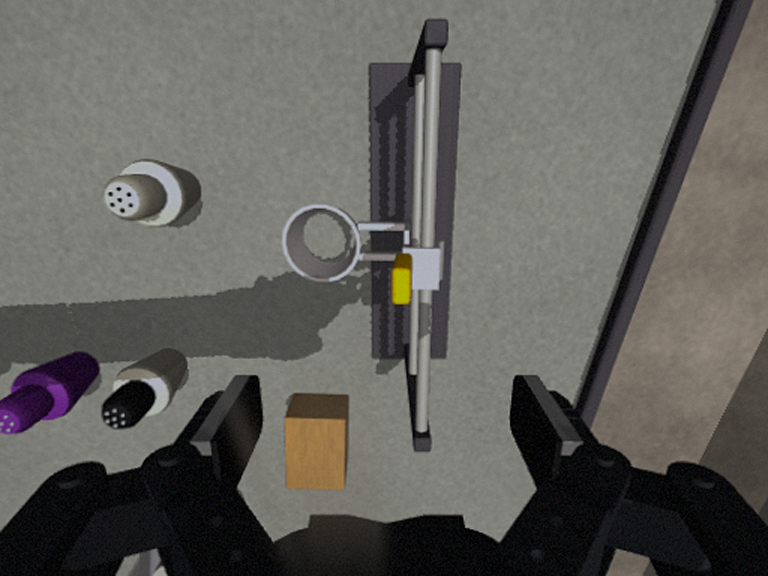

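```bash
python3 -m inch '[[0,0,6,-10,-10,0,0],[0,0,12,-30,-28,-5,0],[0,0,18,-55,-50,-12,0],[0,0,24,-80,-72,-20,0],[0,0,30,-105,-94,-30,0],[0,0,36,-128,-115,-40,0],[0,0,42,-150,-135,-48,0],[0,0,48,-170,-153,-54,0]]'
python3 -m inch '[[0,0,6,-18,-16,-4,0],[0,0,12,-34,-30,-7,0],[0,0,18,-46,-42,-10,0],[0,0,24,-55,-50,-12,0],[0,0,30,-59,-54,-12,0],[0,0,36,-60,-55,-12,0],[0,0,36,-60,-55,-12,0],[0,0,36,-60,-55,-12,0]]'
python3 w.py w10
```

```text
time_s: 15.32
eef_pos: [0.4761, -0.1839, 0.2967]
eef_rot: [[0.533, 0.846, -0.001], [0.846, -0.533, 0.001], [0.0, -0.001, -1.0]]
force: [0.1, -0.7, -0.2]
finger_gap: 0.0856
time_s: 15.98
eef_pos: [0.4183, -0.2375, 0.2856]
eef_rot: [[-0.059, 0.998, 0.0], [0.998, 0.059, 0.002], [0.002, 0.0, -1.0]]
force: [0.1, 0.7, 1.0]
finger_gap: 0.0853
```

View pics/w10.png

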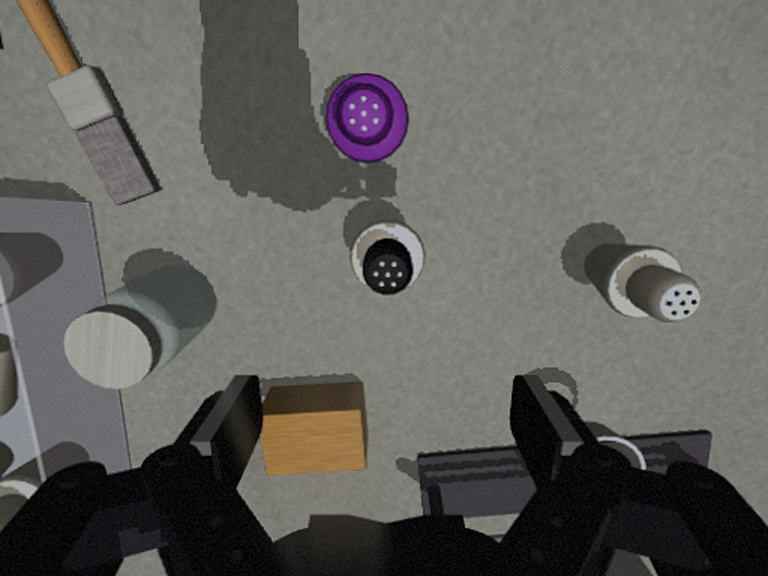

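```bash
python3 - <<'E'
from h import *
import pickle
c=pickle.load(open('pics/w10.pkl','rb')); im=np.load('pics/w10.npy').astype(int)
sub=im[140:210,220:300]; m=(sub.max(2)<60).astype(np.uint8)
n,l,st,ce=cv2.connectedComponentsWithStats(m);k=1+st[1:,4].argmax();print(st[k],ce[k]+[220,140])
p=ce[k]+[220,140]
for z in(.1,.107): print(onz(c,p,z))
print('dots',onz(c,(388/1.5,272/1.5),.114)); print('rim', onz(c,(388/1.5,257/1.5),.064))
s=r.state();print(s['eef_pos'])
E
```

```text
[ 22  19  33  37 887] [257.9470124  176.90078918]
[ 0.41751371 -0.23563893  0.1       ]
[ 0.41569323 -0.23578579  0.107     ]
dots [ 0.41865515 -0.23488226  0.114     ]
rim [ 0.41981089 -0.23442624  0.064     ]
[ 0.41856404 -0.23729409  0.28574092]
```

```bash
python3 -m inch '[[0,0,0,0,1,-10,0],[0,0,0,0,2,-30,0],[0,0,0,0,2,-60,0],[0,0,0,0,2,-95,0],[0,0,0,0,2,-125,0],[0,0,0,0,2,-140,0],[0,0,0,0,2,-145,0],[0,0,0,0,2,-145,0]]'
python3 w.py w11
```

```text
time_s: 16.7
eef_pos: [0.4182, -0.2347, 0.1396]
eef_rot: [[-0.062, 0.998, -0.002], [0.998, 0.062, 0.003], [0.003, -0.002, -1.0]]
force: [-0.2, -0.2, 0.4]
finger_gap: 0.0857
```

View pics/w11.png

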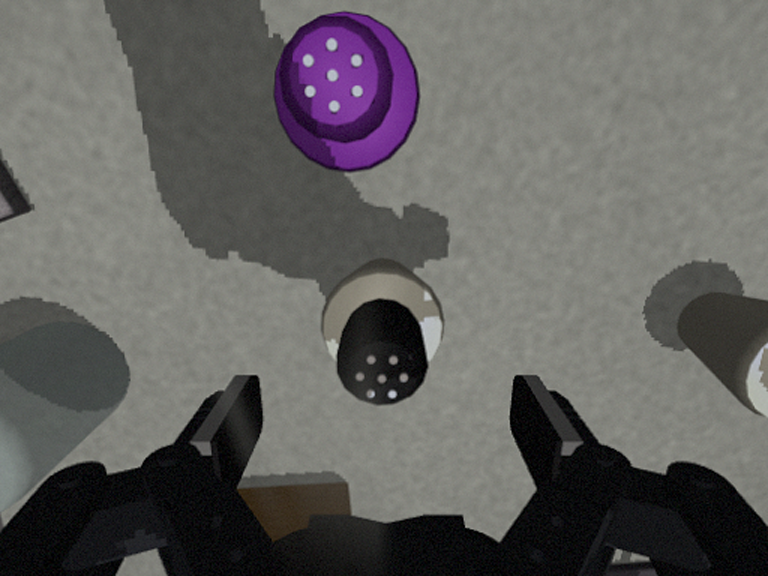

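```bash
python3 - <<'E'
from h import *
import pickle
c=pickle.load(open('pics/w11.pkl','rb')); s=r.state();print(s['eef_pos'])
print(onz(c,(382/1.5,378/1.5),.114))
E
```

```text
[ 0.41912082 -0.23497335  0.14079065]
[ 0.42056284 -0.23530571  0.114     ]
```

```bash
python3 -m inch '[[0,0,0,1,0,-10,0],[0,0,0,1,0,-22,0],[0,0,0,1,0,-34,0],[0,0,0,1,0,-42,0],[0,0,0,1,0,-45,0],[0,0,0,1,0,-45,0],[0,0,0,1,0,-45,60],[0,0,0,1,0,-45,100]]' 40
python3 -m inch '[[0,0,0,0,0,0,120],[0,0,0,0,0,0,140],[0,0,0,0,0,0,180],[0,0,0,0,0,0,255],[0,0,0,0,0,0,255],[0,0,0,0,0,0,255],[0,0,0,0,0,0,255],[0,0,0,0,0,0,255]]' 40
python3 w.py w12
```

```text
time_s: 17.42
eef_pos: [0.4203, -0.2357, 0.0965]
eef_rot: [[-0.061, 0.998, 0.002], [0.998, 0.061, 0.001], [0.001, 0.002, -1.0]]
force: [0.9, 0.4, 0.3]
finger_gap: 0.064
time_s: 18.08
eef_pos: [0.4201, -0.2358, 0.0965]
eef_rot: [[-0.061, 0.998, 0.001], [0.998, 0.061, 0.001], [0.001, 0.001, -1.0]]
force: [-0.4, -0.1, 6.1]
finger_gap: 0.0367
```

View pics/w12.png

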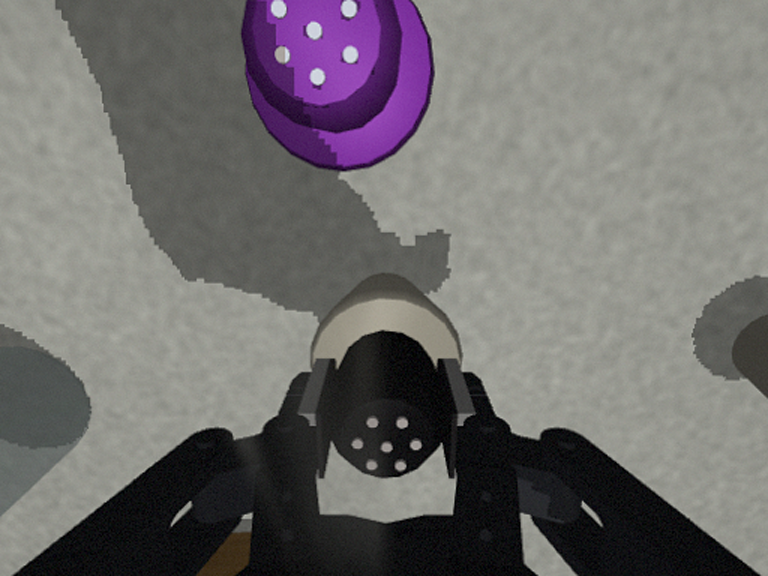

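```bash
python3 -m inch '[[0,0,0,0,0,5,255],[0,0,0,0,0,20,255],[0,0,0,0,0,45,255],[0,0,0,0,0,75,255],[0,0,0,0,0,105,255],[0,0,0,0,0,130,255],[0,0,0,0,0,145,255],[0,0,0,0,0,150,255]]'
python3 -m inch '[[0,0,1,6,7,0,255],[0,0,2,18,20,0,255],[0,0,3,35,39,0,255],[0,0,4,54,61,0,255],[0,0,5,73,83,0,255],[0,0,6,90,103,0,255],[0,0,6,103,118,0,255],[0,0,6,110,127,0,255]]'
python3 w.py w13
```

```text
time_s: 18.8
eef_pos: [0.4205, -0.2356, 0.248]
eef_rot: [[-0.062, 0.998, 0.004], [0.998, 0.062, -0.0], [-0.0, 0.004, -1.0]]
force: [-0.0, 0.6, -3.1]
finger_gap: 0.0365
time_s: 19.47
eef_pos: [0.5305, -0.1048, 0.2441]
eef_rot: [[-0.171, 0.985, -0.002], [0.985, 0.171, 0.005], [0.005, -0.001, -1.0]]
force: [0.5, -0.4, -2.5]
finger_gap: 0.0365
```

View pics/w13.png

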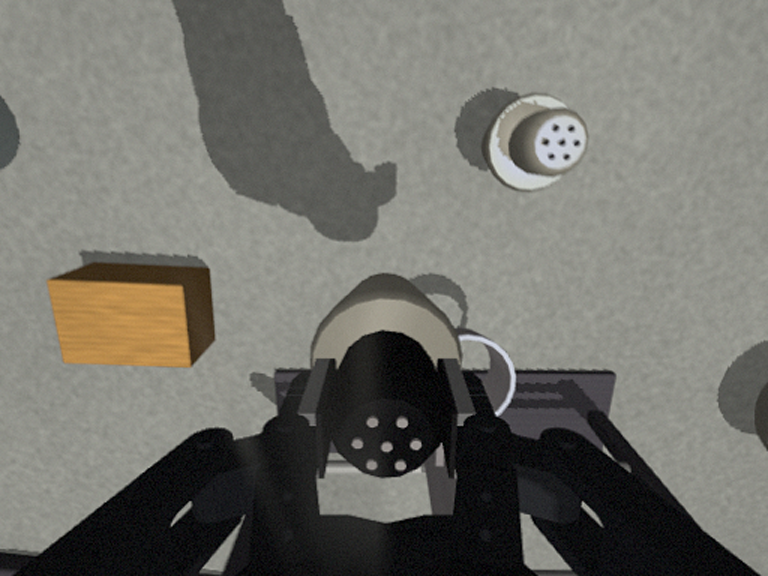

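```bash
python3 - <<'E'
from h import *
import pickle
c=pickle.load(open('pics/w13.pkl','rb')); s=r.state(); e=s['eef_pos'];R=s['eef_rot'];print(e)
w=onz(c,(386/1.5,447/1.5),e[2]+.0185); print('dot tool',R.T@(w-e)*1e3)
# foot bottom: dark top arc apex (387,273) at foot z
for p,z in [((387,273),-.0345)]: w=onz(c,np.array(p)/1.5,e[2]+z); print(R.T@(w-e)*1e3)
w=onz(c,np.array((313,350))/1.5,e[2]-.0345);v=onz(c,np.array((461,350))/1.5,e[2]-.0345);print(R.T@(w-e)*1e3,R.T@(v-e)*1e3)
E
```

```text
[ 0.5312028  -0.10341296  0.24452956]
dot tool [ -0.55844803  -1.48474223 -18.50537935]
[ -0.13448319 -38.18159493  34.4590304 ]
[-29.58328246  -6.48733665  34.31191627] [29.36209912 -6.25592274 34.67444498]
```

```bash
python3 -m inch '[[0.1,-0.6,0,4,5,0,255],[0.2,-1.2,0,13,16,0,255],[0.3,-1.9,0,24,30,0,255],[0.4,-2.5,0,36,45,0,255],[0.5,-3.2,0,46,57,0,255],[0.65,-3.9,0,52,65,0,255],[0.77,-4.5,0,54.5,68,0,255],[0.77,-4.5,0,54.5,68,0,255]]'
python3 -c "
from h import *
s=r.state();print(s['eef_pos'],s['force'],s['moment'])"
python3 w.py w14
python3 - <<'E'
from h import *
im=r.camera('scene'); save('s14',im,(220,100,370,300),2.9)
E
```

```text
time_s: 20.18
eef_pos: [0.5835, -0.0409, 0.2454]
eef_rot: [[-0.166, 0.983, 0.078], [0.986, 0.165, 0.014], [0.001, 0.079, -0.997]]
force: [-0.2, 0.0, -1.3]
finger_gap: 0.0364
[ 0.58351774 -0.04093973  0.24537731] [-0.1831659   0.04296569 -1.31894196] [-0.02013375  0.17935407 -0.00441552]
```

View pics/w14.png

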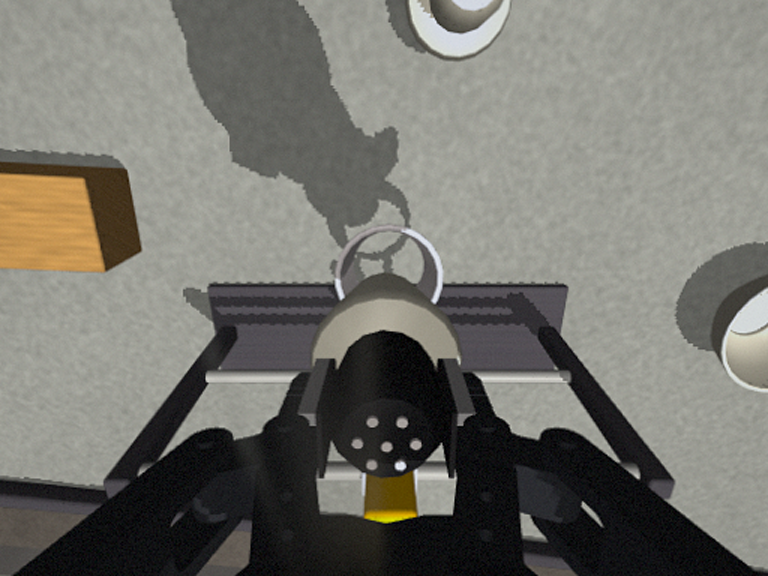

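View pics/s14.png

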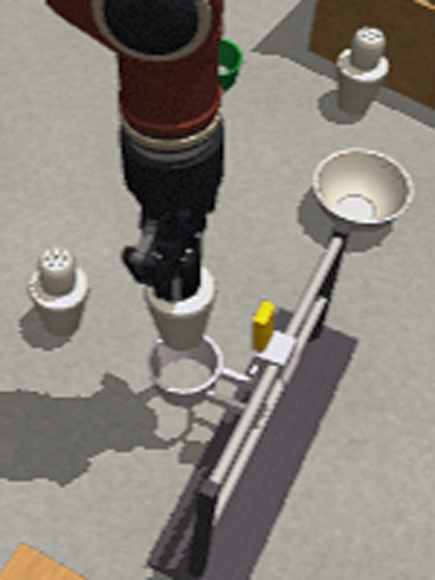

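```bash
python3 - <<'E'
from h import *
import pickle
c=pickle.load(open('pics/w14.pkl','rb')); s=r.state(); e=s['eef_pos'];R=s['eef_rot'];print(e)
im=np.load('pics/w14.npy'); save('w14z',im,(210,135,310,225),6)
C=np.array([.5937,-.0345,.0978]); print('C in tool',R.T@(C-e)*1e3)
d=(R.T@(C-e))[2]
def pl(uv):
    o,v=ray(c,np.array(uv)/1.5); o=R.T@(o-e); v=R.T@v; return (o+v*(d-o[2])/v[2])*1e3
for p in [(335,275),(443,275),(390,226)]: print(p,pl(p))
E
```

```text
[ 0.58342422 -0.04227373  0.24543358]
C in tool [  5.91576797  -0.17046687 148.07656679]
(335, 275) [-30.84870919  -3.54516669 148.07656679]
(443, 275) [ 39.35531076  -3.65974107 148.07656679]
(390, 226) [  4.72833898 -35.51182367 148.07656679]
```

View pics/w14z.png

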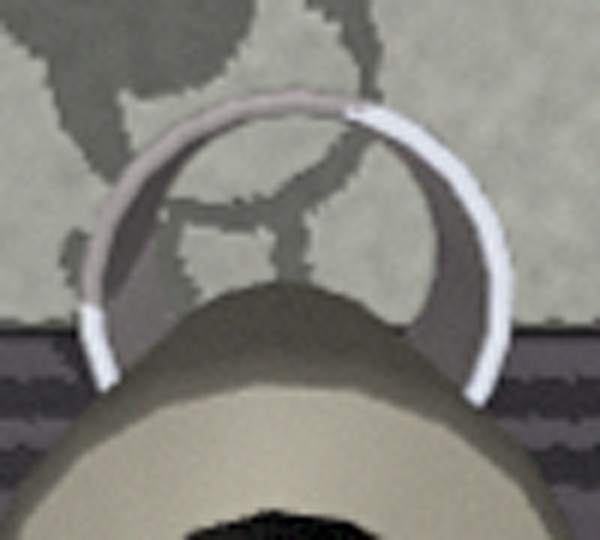

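```bash
python3 -m inch '[[0,0,0,0,2,0,255],[0,0,0,0.2,5,0,255],[0,0,0,1,5.2,-10,255],[0,0,0,1.8,5.4,-20,255],[0,0,0,2.6,5.5,-30,255],[0,0,0,3.2,5.6,-37,255],[0,0,0,3.4,5.7,-40,255],[0,0,0,3.4,5.7,-40,255]]'
python3 -c "
from h import *
s=r.state();print(s['eef_pos'],s['force'],s['moment'])"
python3 w.py w15
python3 - <<'E'
from h import *
import pickle
c=pickle.load(open('pics/w15.pkl','rb')); s=r.state(); e=s['eef_pos'];R=s['eef_rot'];print(e)
im=np.load('pics/w15.npy'); save('w15z',im,(190,155,330,255),5.5)
C=np.array([.5937,-.0345,.0978]); print('C in tool',R.T@(C-e)*1e3)
E
```

```text
time_s: 20.95
eef_pos: [0.587, -0.0351, 0.2044]
eef_rot: [[-0.166, 0.983, 0.076], [0.986, 0.165, 0.015], [0.002, 0.078, -0.997]]
force: [0.8, 0.3, -2.5]
finger_gap: 0.0367
[ 0.58704302 -0.03507176  0.2043739 ] [ 0.78037187  0.30788948 -2.48065093] [0.00424305 0.1261206  0.00290603]
[ 0.58749844 -0.03486504  0.20524344]
C in tool [ -0.91018963  -2.34483259 107.59348625]
```

View pics/w15z.png

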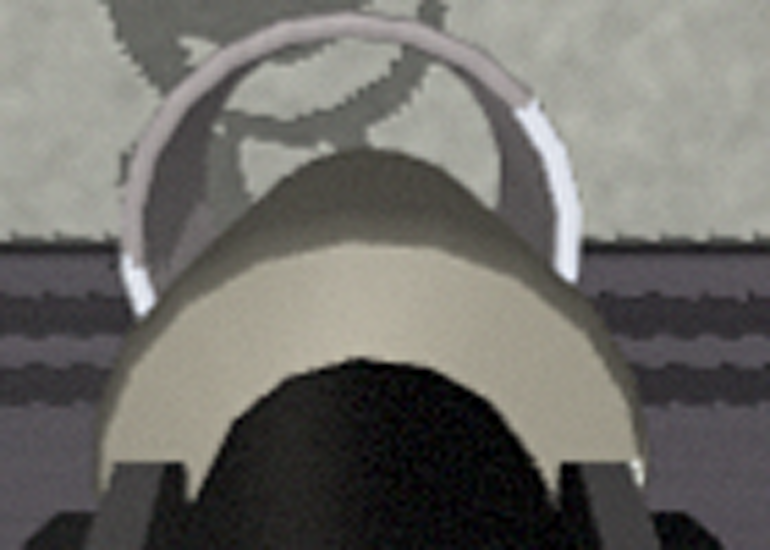

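```bash
python3 - <<'E'
from h import *
import pickle
c=pickle.load(open('pics/w15.pkl','rb')); s=r.state(); e=s['eef_pos'];R=s['eef_rot']
def pl(uv,d):
    o,v=ray(c,np.array([190+uv[0]/5.5-.4,155+uv[1]/5.5-.4])); o=R.T@(o-e); v=R.T@v; return (o+v*(d-o[2])/v[2])*1e3
for p in [(120,235),(582,225),(352,12)]: print(p,pl(p,.1076))
print('foot',pl((367,148),.0965))
for p in[(98,450),(645,450)]: print(pl(p,.0345))
# fit rim outer ellipse points -> circle in plane
pts=[(120,235),(128,180),(160,110),(225,50),(352,12),(440,30),(520,90),(565,150),(582,225)]
Q=np.array([pl(p,.1076)[:2] for p in pts]); A=np.c_[2*Q,np.ones(len(Q))]; x=np.linalg.lstsq(A,(Q**2).sum(1),rcond=None)[0]
print('circle',x[:2],np.sqrt(x[2]+x[0]**2+x[1]**2))
E
```

```text
(120, 235) [-37.81911063  -4.29381531 107.6       ]
(582, 225) [ 32.62827259  -5.91030427 107.6       ]
(352, 12) [ -2.30071685 -38.61983915 107.6       ]
foot [ -0.10012785 -21.12735746  96.5       ]
[-29.24278915  -4.19577349  34.5       ]
[30.24562653 -4.19505348 34.5       ]
circle [-2.55694924 -3.152114  ] 35.174084665790524
```

```bash
python3 -m inch '[[0,0,0,-1.1,-2.4,0,255],[0,0,0,-0.5,-2.3,-7,255],[0,0,0,0.2,-2.2,-16,255],[0,0,0,1,-2.1,-26,255],[0,0,0,1.8,-2,-36,255],[0,0,0,2.4,-1.8,-44,255],[0,0,0,2.6,-1.8,-47,255],[0,0,0,2.6,-1.8,-47,255]]'
python3 w.py w16
python3 - <<'E'
from h import *
s=r.state();print(s['eef_pos'],s['force'],s['moment'])
im=r.camera('scene'); a=cv2.resize(im[100:300,220:370],None,fx=2,fy=2)
b=np.load('pics/w16.npy'); b=cv2.resize(b,None,fx=.9,fy=.9); o=np.zeros((400,300+b.shape[1],3),np.uint8); o[:400,:300]=a;o[:b.shape[0],300:]=b; save('c16',o)
E
```

```text
time_s: 21.67
eef_pos: [0.5896, -0.0367, 0.1574]
eef_rot: [[-0.166, 0.983, 0.076], [0.986, 0.165, 0.015], [0.002, 0.078, -0.997]]
force: [-0.4, -0.4, -2.2]
finger_gap: 0.0365
[ 0.59010422 -0.03653002  0.15830539] [-0.28312046  0.09171465 -2.43911032] [0.02320502 0.08534981 0.00922572]
```

View pics/c16.png

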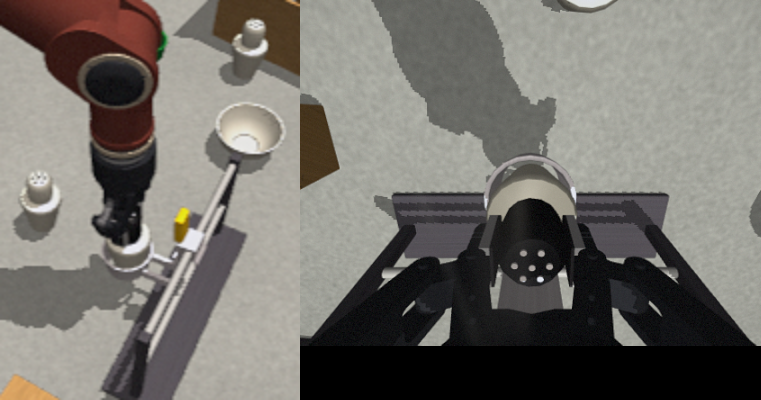

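```bash
python3 -m inch '[[0,0,0,0.3,0,-3,255],[0,0,0,0.5,0.1,-6,255],[0,0,0,0.7,0.1,-9,255],[0,0,0,0.9,0.2,-12,255],[0,0,0,1.2,0.2,-15,255],[0,0,0,1.4,0.2,-18,255],[0,0,0,1.5,0.3,-19,255],[0,0,0,1.5,0.3,-19,255]]'
python3 -c "
from h import *
s=r.state();print(s['eef_pos'],s['force'],s['moment'])"
python3 -m inch '[[0,0,0,0.1,0,-1,255],[0,0,0,0.2,0,-2,255],[0,0,0,0.3,0.1,-3,255],[0,0,0,0.4,0.1,-4,255],[0,0,0,0.4,0.1,-5,255],[0,0,0,0.4,0.1,-5,255],[0,0,0,0.4,0.1,-5,255],[0,0,0,0.4,0.1,-5,255]]'
python3 -c "
from h import *
s=r.state();print(s['eef_pos'],s['force'],s['moment'])"
```

```text
time_s: 22.43
eef_pos: [0.5915, -0.0364, 0.1394]
eef_rot: [[-0.166, 0.983, 0.078], [0.986, 0.165, 0.015], [0.002, 0.079, -0.997]]
force: [-0.0, 0.3, -2.5]
finger_gap: 0.0367
[ 0.59154782 -0.03640491  0.13943801] [-0.02371921  0.34912216 -2.53907569] [ 0.02518403  0.13516512 -0.02275073]
time_s: 23.1
eef_pos: [0.5918, -0.0366, 0.1347]
eef_rot: [[-0.165, 0.983, 0.078], [0.986, 0.165, 0.015], [0.001, 0.079, -0.997]]
force: [-1.6, -0.8, -2.1]
finger_gap: 0.0363
[ 0.59178571 -0.03661082  0.13465644] [-1.55573634 -0.80185362 -2.14345313] [-0.3319843   0.44011184 -0.06350054]
```

```bash
python3 w.py w17; python3 - <<'E'
from h import *
im=np.load('pics/w17.npy'); save('w17z',im,(180,130,340,260),4.8)
E
```

```text
(no output)
```

View pics/w17z.png

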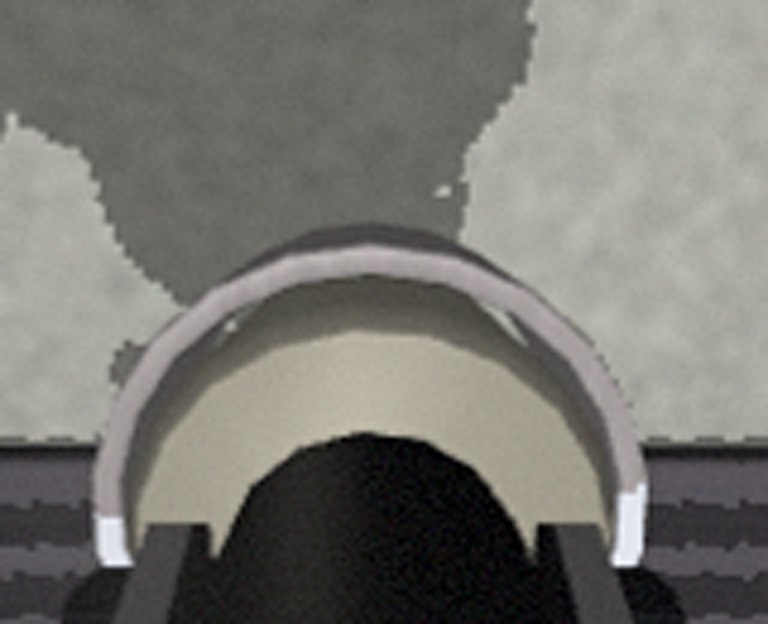

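```bash
python3 -m inch '[[0,0,0,-0.5,-0.3,0,255],[0,0,0,-0.8,-0.5,-0.3,255],[0,0,0,-0.8,-0.5,-0.6,255],[0,0,0,-0.8,-0.5,-1,255],[0,0,0,-0.8,-0.5,-1.5,255],[0,0,0,-0.7,-0.5,-2,255],[0,0,0,-0.7,-0.5,-2,255],[0,0,0,-0.7,-0.5,-2,255]]'
python3 -c "
from h import *
s=r.state();print(s['eef_pos'],s['force'],s['moment'])"
```

```text
time_s: 23.82
eef_pos: [0.5915, -0.0367, 0.1329]
eef_rot: [[-0.166, 0.983, 0.079], [0.986, 0.165, 0.015], [0.002, 0.08, -0.997]]
force: [-0.9, -0.8, -2.1]
finger_gap: 0.0369
[ 0.59147191 -0.03673889  0.13286592] [-0.92989571 -0.8433688  -2.11415621] [-0.2006042   0.36950736 -0.05239482]
```

```bash
python3 -m inch '[[0,0,0,0,-0.2,-0.4,255],[0,0,0,-0.1,-0.3,-0.8,255],[0,0,0,-0.1,-0.3,-1.2,255],[0,0,0,-0.1,-0.3,-1.6,255],[0,0,0,-0.1,-0.3,-2,255],[0,0,0,-0.1,-0.3,-2,255],[0,0,0,-0.1,-0.3,-2,255],[0,0,0,-0.1,-0.3,-2,255]]'
python3 -c "
from h import *
s=r.state();print(s['eef_pos'],s['force'],s['moment'])"
python3 -m inch '[[0,0,0,0,0,-0.4,255],[0,0,0,0,0,-0.8,255],[0,0,0,0,0,-1.2,255],[0,0,0,0.1,0,-1.5,255],[0,0,0,0.1,0,-1.5,255],[0,0,0,0.1,0,-1.5,255],[0,0,0,0.1,0,-1.5,255],[0,0,0,0.1,0,-1.5,255]]'
python3 -c "
from h import *
s=r.state();print(s['eef_pos'],s['force'],s['moment'])"
```

```text
time_s: 24.48
eef_pos: [0.5913, -0.037, 0.1308]
eef_rot: [[-0.166, 0.983, 0.079], [0.986, 0.165, 0.015], [0.002, 0.08, -0.997]]
force: [-0.8, -0.0, -2.1]
finger_gap: 0.0368
[ 0.59131337 -0.03698792  0.13081741] [-0.82931487 -0.04977706 -2.1022926 ] [-0.12667594  0.38565513 -0.00919805]
time_s: 25.15
eef_pos: [0.5913, -0.0372, 0.1294]
eef_rot: [[-0.166, 0.983, 0.078], [0.986, 0.165, 0.015], [0.002, 0.08, -0.997]]
force: [-1.9, -1.4, -1.4]
finger_gap: 0.0368
[ 0.59128665 -0.03715218  0.12935056] [-1.94672273 -1.44540334 -1.43040769] [-0.22376677  0.6038332  -0.037806  ]
```

```bash
python3 -m inch '[[0,0,0,-0.4,-0.3,0,255],[0,0,0,-0.8,-0.6,0,255],[0,0,0,-0.8,-0.6,-0.4,255],[0,0,0,-0.8,-0.6,-0.8,255],[0,0,0,-0.8,-0.6,-1,255],[0,0,0,-0.8,-0.6,-1,255],[0,0,0,-0.8,-0.6,-1,255],[0,0,0,-0.8,-0.6,-1,255]]'
python3 -c "
from h import *
s=r.state();print(s['eef_pos'],s['force'],s['moment'])"
python3 -m inch '[[0,0,0,0,0,-0.4,255],[0,0,0,0,0,-0.8,255],[0,0,0,0,0,-1,255],[0,0,0,0,0,-1,255],[0,0,0,0,0,-1,255],[0,0,0,0,0,-1,255],[0,0,0,0,0,-1,255],[0,0,0,0,0,-1,255]]'
python3 -c "
from h import *
s=r.state();print(s['eef_pos'],s['force'],s['moment'])"
python3 w.py w18; python3 - <<'E'
from h import *
im=np.load('pics/w18.npy'); save('w18z',im,(180,130,340,260),4.8)
E
```

```text
time_s: 25.82
eef_pos: [0.591, -0.0375, 0.1286]
eef_rot: [[-0.166, 0.983, 0.08], [0.986, 0.165, 0.015], [0.002, 0.081, -0.997]]
force: [-0.5, -0.5, -1.2]
finger_gap: 0.0367
[ 0.59098331 -0.03747936  0.12856091] [-0.47582639 -0.50994818 -1.24148405] [-0.01938019  0.16876092 -0.00299431]
time_s: 26.48
eef_pos: [0.591, -0.0375, 0.1279]
eef_rot: [[-0.166, 0.983, 0.08], [0.986, 0.165, 0.015], [0.002, 0.081, -0.997]]
force: [-1.9, -0.1, 5.5]
finger_gap: 0.0366
[ 0.59103383 -0.03745506  0.12792093] [-1.8543165  -0.09858209  5.51321202] [ 0.01764817  0.35512908 -0.03443053]
```

View pics/w18z.png

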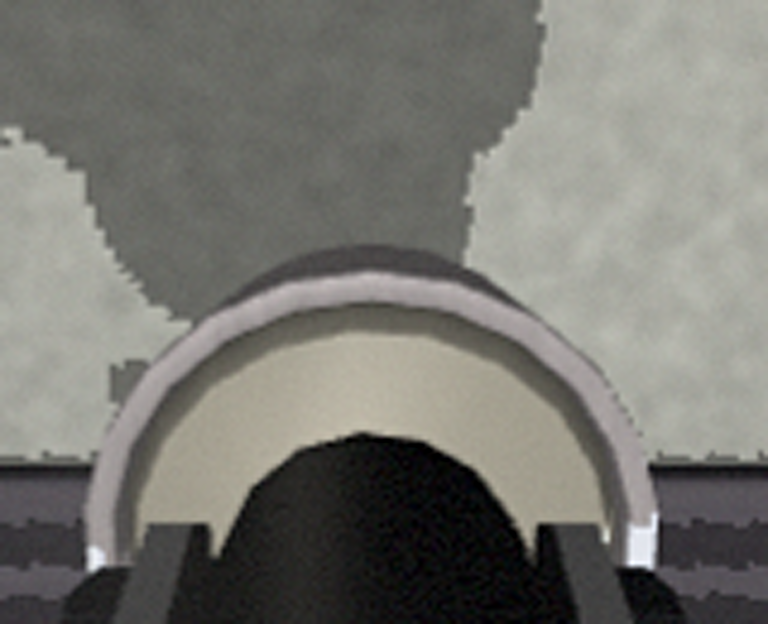

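```bash
python3 -m inch '[[0,0,0,0,0,0.4,255],[0,0,0,0,0,0.4,150],[0,0,0,0,0,0.4,142],[0,0,0,0,0,0.4,134],[0,0,0,0,0,0.4,124],[0,0,0,0,0,0.4,110],[0,0,0,0,0,0.4,95],[0,0,0,0,0,0.4,80]]' 20
python3 w.py w19; python3 - <<'E'
from h import *
s=r.state();print(s['eef_pos'],s['force'],s['moment'])
im=r.camera('scene'); a=cv2.resize(im[100:300,220:370],None,fx=2,fy=2)
b=np.load('pics/w19.npy'); b=cv2.resize(b,None,fx=.9,fy=.9); o=np.zeros((400,300+b.shape[1],3),np.uint8); o[:400,:300]=a;o[:b.shape[0],300:]=b; save('c19',o)
E
```

```text
time_s: 27.2
eef_pos: [0.5906, -0.0377, 0.1276]
eef_rot: [[-0.166, 0.983, 0.079], [0.986, 0.165, 0.015], [0.002, 0.08, -0.997]]
force: [-0.1, -0.7, -0.5]
finger_gap: 0.0585
[ 0.59062711 -0.03772093  0.12769629] [-0.27468313  0.48093952 -0.10088811] [-0.02357762  0.09061782  0.05883373]
```

View pics/c19.png

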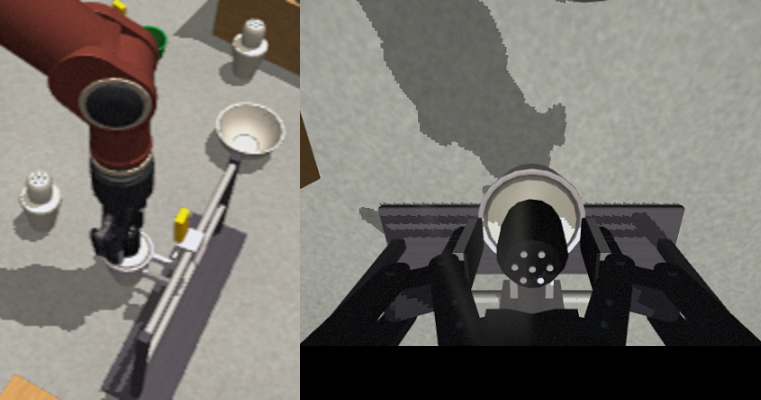

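Released and seated. I'll retract along the tool axis and then back away.

```bash
python3 -m inch '[[0,0,0,-0.4,-0.1,5,75],[0,0,0,-1,-0.2,13,70],[0,0,0,-2,-0.4,26,70],[0,0,0,-3.5,-0.6,44,60],[0,0,0,-5,-0.9,64,40],[0,0,0,-7,-1.2,90,20],[0,0,0,-9,-1.5,115,0],[0,0,0,-10,-1.7,130,0]]'
python3 -m inch '[[0,0,0,-10,0,15,0],[0,0,0,-25,0,25,0],[0,0,0,-45,-5,30,0],[-0.2,1.5,0,-60,-15,30,0],[-0.4,3,0,-75,-30,30,0],[-0.77,4.5,0,-90,-50,30,0],[-0.77,4.5,0,-95,-60,30,0],[-0.77,4.5,0,-95,-60,30,0]]'
python3 - <<'E'
from h import *
a=r.camera('scene');b=r.camera('top');w=r.camera('wrist'); save('endS',a,s=1.5); save('endT',b,s=1.5); save('endSz',a,(220,120,370,300),3.2);save('endW',w,s=1.2)
E
```

```text
time_s: 27.97
eef_pos: [0.5815, -0.0386, 0.2622]
eef_rot: [[-0.166, 0.982, 0.084], [0.986, 0.166, 0.015], [0.001, 0.086, -0.996]]
force: [0.7, 0.2, -0.4]
finger_gap: 0.0854
time_s: 28.63
eef_pos: [0.4847, -0.1021, 0.2887]
eef_rot: [[-0.161, 0.987, 0.0], [0.987, 0.161, -0.001], [-0.001, 0.0, -1.0]]
force: [-0.4, -0.0, 0.2]
finger_gap: 0.0853
```

View pics/endSz.png

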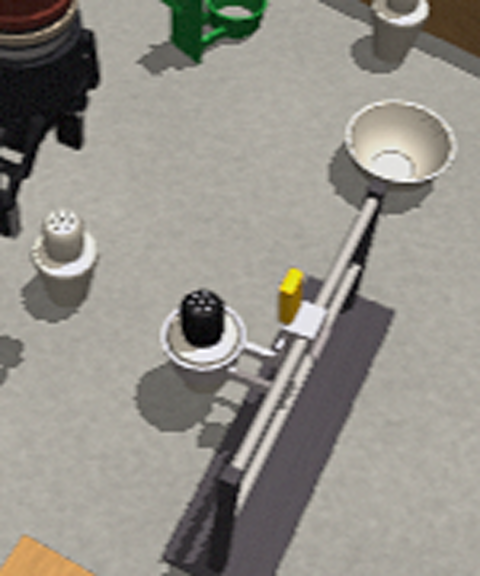

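View pics/endT.png

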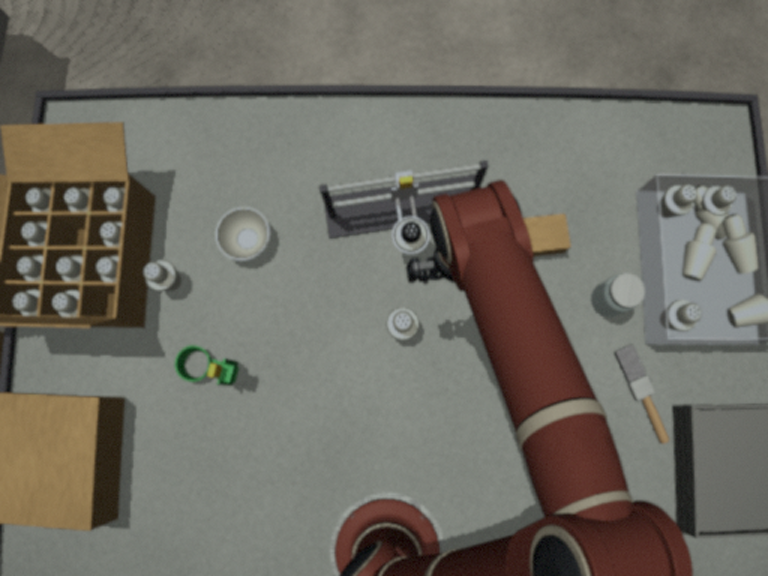

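View pics/endW.png

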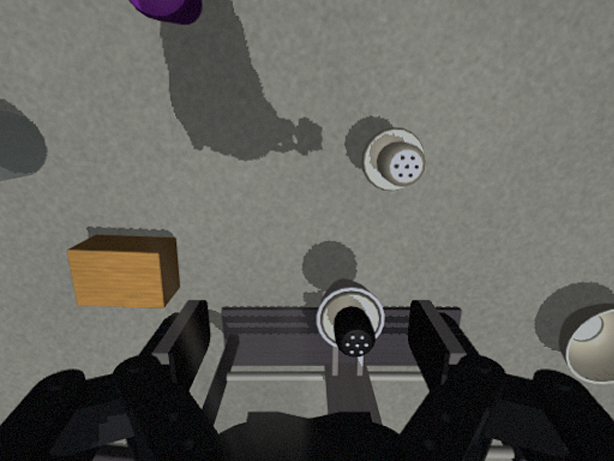

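The caddy hangs on the upper bar and the shaker sits in the collar (wrist view about 352,325). The bystanders haven't moved and the robot is clear. Handing in.

```bash
python3 -c "
from h import *
print(r.finish_job())"
```

```text
the job is handed in; nothing more can be done
None
```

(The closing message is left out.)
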